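Tuck the control box cover under its rain flap and hold it shut

ROBOT

A 6-joint arm with a two-finger parallel gripper is mounted at the origin on a cart in front of the work surface, level with it; the furniture and walls round the work are solid. World frame = base frame: x ahead of the robot, y to its left, z up, the work surface at z = 0. Lengths are in m, angles in rad, forces in N, time in s.
With the tool pointing down it reaches from about 0.3 to 0.875 m from the base axis. Payload 4.2 kg.
Tool frame: the origin (TCP) lies on the centre line of the jaws, within the pads' length; the fingertips stand 14 mm ahead of it and the grasp point (between the pads) lies 5 mm behind it; z points along the fingers, x is the direction in which the jaws open and shut, and the axes are right-handed (so a half turn about z gives the same grasp; the last joint's range is limited). The gripper opens to 85 mm and grips with 20 to 120 N. Pads are 22 mm wide; open, the fingers measure 114 mm over their backs; the gripper's body (76 mm by 85 mm) begins 54 mm behind the grasp point. The pads swing forward as they close: fully open they stand 13 mm farther back than shut.
Start: joints at [-1.264, 0.32, 1.565, -0, 1.257, -0.02], TCP at [0.185, -0.545, 0.245] pointing down, gripper open.
Joint ranges: [-3.11, 3.11], [-0.84, 2.01], [0.21, 2.61], [-1.34, 4.49], [0.05, 2.63], [-2.56, 2.56]. Speed limits (rad/s): [2.57, 2.57, 3.14, 3.14, 3.14, 3.14].

INTERFACE

Orientations are given as a unit quaternion [x, y, z, w].
In Python, from plant import readout, cams, workorder gives the robot as it stands.
- The arm moves only by the tool arm_command, never from a script. Its argument "motion" is a list of rows, each an object of numbers: "tx", "ty", "tz": the shift along the tool's x, y, z in units of 30 mm (1.0 is 30 mm); "ax", "ay", "az": the turn, a rotation vector about the tool's x, y, z in rad; "claw": the closure in counts, from 0 (fully open) to 255 (shut). A call has 1 to 8 rows; each row shifts and turns the pose as measured when the row begins, along the tool's axes as they then stand; what a row does not reach is not made up. A row lasts 1/12 s, in which the tool goes at most 41.7 mm and 7.16 degrees, less where a joint would pass 70% of its speed; a pose out of reach is approached as far as the arm can. A call is refused whole if a number of a shift passes 1 or a number of a turn 0.125, either way. A call with a gripper value outside its range is refused whole. The fingers move at their own pace and stop on an object; "force" is the grip in N (left out, the last holds). Time passes only in rows, so rows that do not move let the fingers close. It gives the time, the measured TCP pose, the force and the opening at its end, in the units of the state.
- readout.observe(): the state, without advancing time (a new reading comes with each control period).
- cams.capture(name): name is "scene" or "top" or "wrist"; returns (picture, depth): 480x640x3 uint8, red, green, blue; 480x640 float32, m along the optical axis (not along the pixel's ray), 0 where there is no reading.
- cams.calibration(name): a dict with "vertical_fov" (degrees; the focal length in pixels is half the picture's height over the tangent of half this angle, whatever the lens; pixels are square), "cx", "cy" (the principal point, pixels), "R" (3x3) and "t" (3): a world point X has camera coordinates R X + t. Camera axes: x right, y down, z forward; pixel columns grow to the right and rows downward; lengths in m; the calibration is good to about 2 mm. A picture is of the moment at which its call begins: read the wrist's pose just before it. calibration takes no time and is no camera call; for the wrist camera it gives the pose at the moment of the call.
- workorder.job_done(): hands the job in, once; it reports no verdict.
The state is a dict: "t": time; "joints": joint angles; "joint_vel": joint speeds; "joint_torque": joint torques, N m; "tcp_pos": TCP position; "tool_rot": TCP orientation; "contact_force": force on the tool from outside, world axes, zero at the start; "wrist_torque": the same for the moment, N m; "width": opening from 0.0 (shut) to 1.0 (fully open).
Only numpy, scipy, OpenCV 4.12 (cv2) and the standard library are available. Lean on these libraries where they do the work, as an engineer would, in place of code of your own. Each camera call takes 0.05 s, during which the arm holds its last target.

TASK

Close the open control box: pick up its loose sheet-metal cover, tuck the cover's plain far edge in under the sprung rain flap without lifting the flap, push it fully home, and swing the near end down so that its turned-down edges go over the outside of the box walls. Finish while still holding the cover pressed flat on the box, the interlock plunger pushed in, so that a colleague can drive the screws; do not let go, and leave the other things on the bench where they are.

Things in the scene. Friction and masses are not known exactly. Their poses are not given: they have to be found in the camera images.
- control_box: Grey sheet-metal box, fixed, lying open side up. Origin: centre of its underside; z up, x from front wall (robot side) to the far end with the rain flap. 220 (x) by 170 mm (y) outside, rim 75 mm above the origin; outside faces of front and side walls at x = -110, y = +-85 mm. Cover home: axes as the box's, origin 65 mm above the box's; it stops 3 mm further in, has 3.5 mm play to each side.
- box_stop (a point): Stop for the cover's plain edge: foot of a 13.5 mm high step across the box under the flap's hinge, x = +91 mm, z = +75 mm in the box. In front of it a deck level with the rim reaches back to x = +50 mm, where the opening ends.
- cover: Loose grey sheet-metal cover, about 0.3 kg, 204 (x) by 183 mm (y), lying right side up on the bench; z up, x towards its plain edge. Sheet 3 mm thick, underside 10 mm above the origin. Front (inner face x = -113 mm) and sides (inner faces y = +-89 mm, back to x = +45 mm) are turned down 10 mm, to the origin's height. Far edge, x = +88 mm: flat tongue 160 mm wide.
- cover_grip (a point): Middle of the cover's black upright grip, a fin 12 mm thick (x) and 64 mm long (y). This point: x = -15, y = 0, z = +30 mm in the cover. The fin's top is 17 mm above it; 14 mm below it is the top of the fin's foot, 24 by 94 mm. Near the cover's centre of mass.
- cover_plain_edge (a point): Middle of the cover's plain far edge, on the sheet's underside (x = +88, y = 0, z = +10 mm in the cover).
- cover_front_edge (a point): Middle of the sheet's underside at the turned-down front edge (x = -113, y = 0, z = +10 mm in the cover).
- rain_flap (a joint): Rain flap angle, rad: 0 at rest on its stop, grows as it is lifted; light spring (about 1 N at the free edge lifts it). From 0.12 it counts as lifted.
- flap_edge (a point): Middle of the flap's free edge, slightly turned up as a lead-in, at x = +54.5 mm in the box. The flap is 166 mm wide; at rest its underside is lowest at x = +60 mm, 9 mm above the deck, and rises towards the hinge at x = +98 mm. Home, the cover's plain edge ends 33 mm past this edge.
- interlock (a joint): Travel of the interlock plunger, m: 0 out, 0.007 fully in. A flat seated cover presses it about 6 mm; its spring pushes back with 3 N at first and 6 N when seated, and lifts the near end of a cover that is not held.
- plunger_top (a point): Top of the white plunger, 10 mm thick, inside the box behind the middle of the front wall (x = -89, y = 0 mm), 6 mm above the rim when out.

How it is judged:
By the outcome, as a careful person would: the job done as asked, in the order asked, and still so for the second after the job is handed in, while the arm keeps its last pose, push and grip.
It also fails if it takes over 38 s, if anything falls off the work surface, if the arm or the gripper's body presses on something with over 40 N, if the wrist force passes 120 N, or if a joint passes its speed limit or range.

## Working session

There is one attempt and no reset: what is moved stays moved. The work goes in short steps, Python scripts to look and compute and a tool call to move; the robot and the scene stay as the last step left them, time stands still between calls to the robot, and variables do not carry over. Pictures are saved under pics/ and viewed, and the job is handed in when it is done.

Besides the shell and the picture viewer there is one more tool, called as name([rows], argument=value, ...), one row to a line, values as JSON. arm_command: Moves the arm, as the interface text tells. Its arguments: {"type":"object","properties":{"motion":{"type":"array","items":{"type":"object","properties":{"tx":{"type":"number"},"ty":{"type":"number"},"tz":{"type":"number"},"ax":{"type":"number"},"ay":{"type":"number"},"az":{"type":"number"},"claw":{"type":"number"}}}},"force":{"type":"number"}},"required":["motion"]}

```bash
ls; mkdir -p pics; python3 - <<'E'
from plant import readout,cams
import cv2,numpy as np
print(readout.observe())
for n in("scene","top"):
    p,d=cams.capture(n); cv2.imwrite(f"pics/{n}0.png",p[:,:,::-1]); np.savez(f"pics/{n}0.npz",p=p,d=d); print(n,cams.calibration(n))
E
```

```text
pics
{'t': 0.0, 'joints': array([-1.26396962e+00,  3.20262519e-01,  1.56568429e+00,  1.73955988e-05,
        1.25741157e+00, -2.00220763e-02]), 'joint_vel': array([-0.00127024,  0.00140456, -0.00041788, -0.000748  , -0.00013916,
       -0.0013838 ]), 'joint_torque': array([ 2.03654708e-03, -4.15510690e+01, -2.34157097e+01,  4.63918477e-04,
        8.20683228e-03,  2.10406949e-05]), 'tcp_pos': array([ 0.18446339, -0.54412003,  0.24449708]), 'tool_rot': array([ 8.12728157e-01, -5.82642398e-01, -7.02134014e-04, -5.35279088e-04]), 'contact_force': array([ 0.62690738, -0.49374282,  0.29131106]), 'wrist_torque': array([-0.00826144,  0.00778033, -0.00656954]), 'width': 0.997749388066406}
scene {'vertical_fov': 47.5951963745698, 'cx': 317.9200360741861, 'cy': 231.791800132691, 'R': array([[-0.88854533, -0.45863694,  0.01180458],
       [-0.28618864,  0.53397342, -0.79559314],
       [ 0.35858507, -0.71029891, -0.60571628]]), 't': array([0.38514397, 0.32778806, 0.69635368])}
top {'vertical_fov': 47.43227837669169, 'cx': 316.83037086506454, 'cy': 237.61764180876264, 'R': array([[ 0.01186336, -0.99992761, -0.00200648],
       [-0.98690957, -0.0113861 , -0.16087217],
       [ 0.16083768,  0.0038887 , -0.98697321]]), 't': array([-0.20013194,  0.55377274,  1.07327462])}
```

View pics/scene0.png

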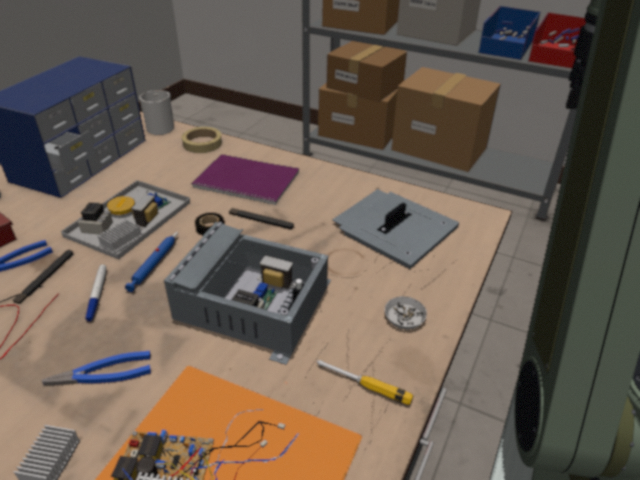

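View pics/top0.png

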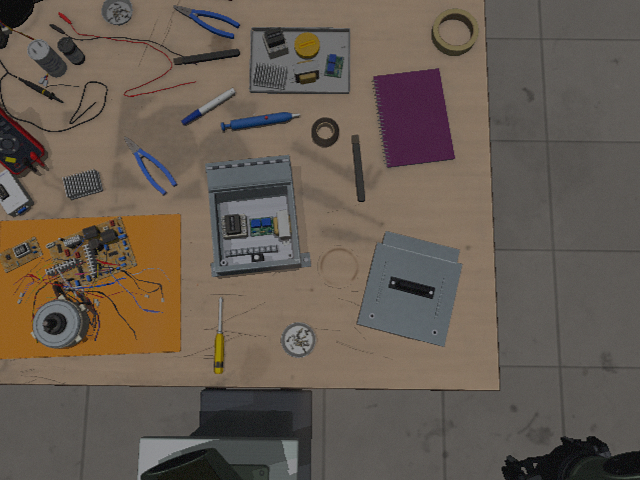

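The top view shows the cover at about (411,289) with its tongue facing up the picture, and the box at about (255,215) with its flap at the top. I'll measure both next.

```bash
cat > h.py <<'E'
import numpy as np,cv2
def K(c): 
    f=240/np.tan(np.radians(c["vertical_fov"]/2)); return f,c["cx"],c["cy"]
def pts(c,d):
    f,cx,cy=K(c); v,u=np.mgrid[0:480,0:640]
    X=np.stack([(u-cx)/f*d,(v-cy)/f*d,d],-1)
    return (X-c["t"])@c["R"]
def ray(c,u,v,z):
    f,cx,cy=K(c); r=c["R"].T@np.array([(u-cx)/f,(v-cy)/f,1]); o=-c["R"].T@c["t"]
    return o+r*(z-o[2])/r[2]
def proj(c,X):
    f,cx,cy=K(c); q=c["R"]@np.array(X)+c["t"]; return f*q[0]/q[2]+cx,f*q[1]/q[2]+cy
E
python3 - <<'E'
from h import *
from plant import cams
c=cams.calibration("top"); z=np.load("pics/top0.npz"); p,d=z["p"],z["d"]; P=pts(c,d)
crop=cv2.resize(p[140:360,190:480,::-1],None,fx=2.7,fy=2.7,interpolation=cv2.INTER_CUBIC); cv2.imwrite("pics/c1.png",crop)
hm=np.clip(P[...,2]*2000,0,255).astype(np.uint8)[140:360,190:480]; cv2.imwrite("pics/h1.png",cv2.resize(hm,None,fx=2.7,fy=2.7,interpolation=0))
hsv=cv2.cvtColor(p,cv2.COLOR_RGB2HSV); print(hsv[260,400],hsv[320,400],hsv[180,250],p[320,400],p[350,430], P[320,400],P[350,430],P[180,250],P[200,208],P[265,230],P[400,400])
E
```

```text
[100  30 102] [100  29 107] [100  31 100] [ 95 103 107] [133 114  96] [ 0.39175504 -0.36604351  0.01507622] [ 0.33178395 -0.42826238  0.00495271] [ 0.66434057 -0.05868288  0.0876927 ] [0.64223799 0.04147356 0.00216614] [ 0.49428855 -0.0231055   0.07578904] [ 0.13506429 -0.47799991 -0.76237175]
```

View pics/c1.png

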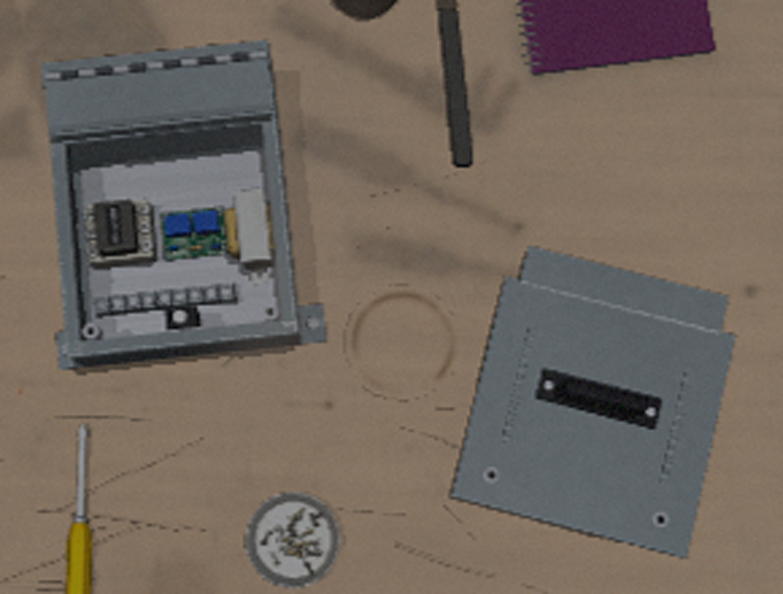

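View pics/h1.png

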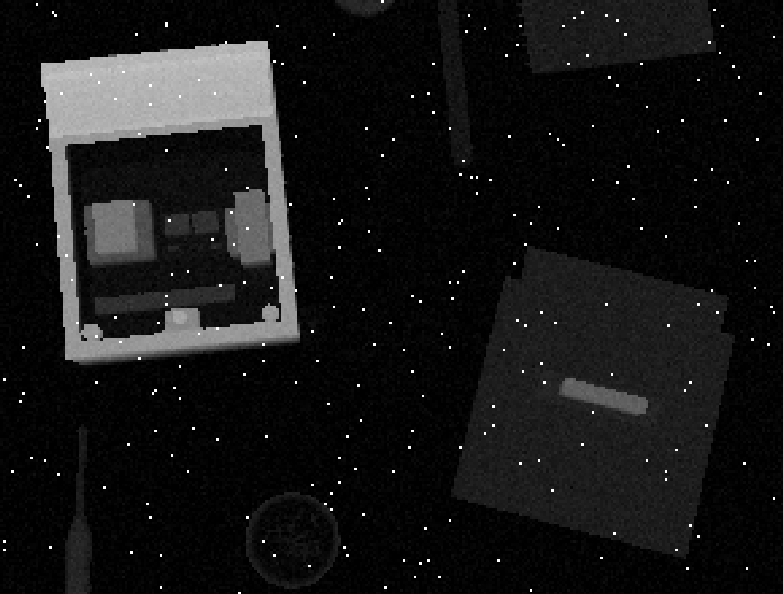

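```bash
python3 - <<'E'
from h import *
from plant import cams
c=cams.calibration("top"); z=np.load("pics/top0.npz"); p,d=z["p"],z["d"]; P=pts(c,d)
H=cv2.medianBlur(P[...,2].astype(np.float32),5)
print("bench",np.median(H[300:380,250:350]))
def big(m):
    n,l,s,_=cv2.connectedComponentsWithStats(m.astype(np.uint8)); i=1+s[1:,4].argmax(); return (l==i)
g=cv2.cvtColor(p,cv2.COLOR_RGB2HSV)
roi=np.zeros((480,640),bool); roi[220:360,340:475]=1
mc=big(roi&(g[...,0]>85)&(g[...,0]<115)&(g[...,2]>0)|(roi&(H>.009)))
print("cover z",np.median(H[mc]))
roi=np.zeros((480,640),bool); roi[145:290,195:315]=1
mb=big(roi&(H>.066))
for nm,m,zz in(("cover",mc,.013),("rim",mb,.075)):
    ct=max(cv2.findContours(m.astype(np.uint8),cv2.RETR_EXTERNAL,cv2.CHAIN_APPROX_NONE)[0],key=len)[:,0]
    W=np.array([ray(c,u,v,zz)[:2] for u,v in ct],np.float32)
    r=cv2.minAreaRect(W*1000); print(nm,r,cv2.boxPoints(r).tolist())
    np.save(f"pics/{nm}.npy",W)
    # robust lines: per side
    a=np.radians(r[2]); 
roi[:]=0;roi[220:360,340:475]=1
mg=big(roi&(H>.030)); print("grip",mg.sum(),np.median(H[mg]))
v,u=np.nonzero(mg); W=np.array([ray(c,a,b,.047)[:2] for a,b in zip(u,v)],np.float32)*1000; print(W.mean(0),cv2.minAreaRect(W))
q=P[mg]; print(q.mean(0))
# rim points heights
print("rimz",np.median(H[mb&(H<.08)]),"flap",np.median(H[150:158+20,225:280]))
# plunger
print("plunger", P[254:262,250:264,2].max())
E
```

```text
bench 0.0011456122
cover z 0.014279877
cover ((460.5546569824219, -389.9391784667969), (183.62013244628906, 203.81597900390625), 76.21099853515625) [[339.70098876953125, -454.8138122558594], [537.6430053710938, -503.3927307128906], [581.4083251953125, -325.0645446777344], [383.46630859375, -276.4856262207031]]
rim ((600.7244262695312, -62.198211669921875), (225.95358276367188, 172.4774627685547), 6.934858798980713) [[478.16162109375, 9.76869010925293], [498.9866943359375, -161.4469451904297], [723.2872314453125, -134.1651153564453], [702.462158203125, 37.05052185058594]]
grip 212 0.04698851
[ 458.71948 -388.09857] ((458.7766418457031, -388.3725891113281), (65.45735931396484, 13.748125076293945), 76.53782653808594)
[ 0.4587389  -0.38814517  0.04668752]
rimz 0.07534346 flap 0.089402065
plunger 0.085751507274251
```

```bash
python3 - <<'E'
from h import *
def fit(n,c0,yaw,sides):
    W=np.load(f"pics/{n}.npy")*1000
    c0=np.array(c0)
    for it in range(3):
        R=np.array([[np.cos(yaw),-np.sin(yaw)],[np.sin(yaw),np.cos(yaw)]])
        L=(W-c0)@R; out={}
        for k,(ax,val,lo,hi) in sides.items():
            m=(abs(L[:,ax]-val)<5)&(L[:,1-ax]>lo)&(L[:,1-ax]<hi)
            vx,vy,x0,y0=cv2.fitLine(L[m].astype(np.float32),cv2.DIST_HUBER,0,.01,.01).ravel()
            s=(vy/vx if ax==1 else vx/vy); mid=(y0-x0*s) if ax==1 else (x0-y0*s)
            out[k]=(round(float(mid),2),round(float(np.degrees(s if ax==1 else -s)),2),int(m.sum()))
        print(n,c0,np.degrees(yaw),out)
        dx=out['f'][0]-sides['f'][1]; 
        if 'b' in out: dx=(dx+out['b'][0]-sides['b'][1])/2
        dy=(out['l'][0]+out['r'][0])/2
        c0=c0+R@np.array([dx,dy]); yaw+=np.radians(np.average([o[1] for o in out.values()],weights=[o[2] for o in out.values()]))
fit("cover",R:=[460.5+14*.971,-389.9-14*.239],np.radians(-13.79),{'f':(0,-116,-80,80),'b':(0,88,-70,70),'l':(1,91.5,-105,35),'r':(1,-91.5,-105,35)})
y=np.radians(6.93); f=np.array([488.6,-75.8]); fit("rim",f+110*np.array([np.cos(y),np.sin(y)]),y,{'f':(0,-110,-75,75),'l':(1,85,-95,40),'r':(1,-85,-95,40)})
E
```

```text
cover [ 474.094 -393.246] -13.79 {'f': (-114.77, -0.13, 76), 'b': (86.86, -0.03, 65), 'l': (90.38, -0.28, 65), 'r': (-90.78, -0.13, 66)}
cover [ 474.09003012 -393.45096156] -13.931948529411764 {'f': (-114.81, 0.01, 76), 'b': (86.81, 0.11, 65), 'l': (90.58, -0.14, 65), 'r': (-90.58, 0.01, 66)}
cover [ 474.09003012 -393.45096156] -13.93389705882353 {'f': (-114.81, 0.01, 76), 'b': (86.81, 0.11, 65), 'l': (90.58, -0.14, 65), 'r': (-90.58, 0.01, 66)}
rim [597.79637326 -62.52777082] 6.93 {'f': (-108.78, -0.23, 76), 'l': (83.21, -0.12, 67), 'r': (-85.23, -0.14, 66)}
rim [599.1293235  -63.38319098] 6.763684210526315 {'f': (-109.96, -0.06, 75), 'l': (84.22, 0.04, 66), 'r': (-84.23, -0.05, 66)}
rim [599.16963399 -63.3834452 ] 6.738756674294431 {'f': (-110.0, -0.03, 75), 'l': (84.22, 0.06, 66), 'r': (-84.22, -0.02, 66)}
```

```bash
cat >> h.py <<'E'
from scipy.spatial.transform import Rotation as Ro, Slerp
def toolR(yaw,tilt=0.):
    """tool down, x along yaw (deg); tilt>0 raises the cover's front (deg, about the tool x-heading's y axis)"""
    y=np.radians(yaw); x=np.array([np.cos(y),np.sin(y),0]); z=np.array([0,0,-1.]); 
    R=Ro.from_matrix(np.stack([x,np.cross(z,x),z],1))
    return Ro.from_rotvec(np.radians(tilt)*np.array([-np.sin(y),np.cos(y),0]))*R
def plan(s,goal,Rg,n=None):
    p0=np.array(s["tcp_pos"]); R0=Ro.from_quat(s["tool_rot"]); goal=np.array(goal)
    rv=(R0.inv()*Rg).as_rotvec()
    k=max(np.linalg.norm(goal-p0)/.029,np.linalg.norm(rv)/.118); k=n or int(np.ceil(k))
    sl=Slerp([0,1],Ro.concatenate([R0,Rg])); Pp,Rp=p0,R0
    print("dist mm",np.round((goal-p0)*1000,1),"turn deg",np.round(np.degrees(rv),2),"rows",k)
    for i in range(1,k+1):
        R=sl(i/k); P=p0+(goal-p0)*i/k
        t=Rp.inv().apply(P-Pp)/.03; a=(Rp.inv()*R).as_rotvec()
        print("tx %.2f ty %.2f tz %.2f | ax %.3f ay %.3f az %.3f"%(*t,*a)); Pp,Rp=P,R
E
python3 - <<'E'
from h import *
from plant import readout
plan(readout.observe(),[.459,-.3892,.11],toolR(-13.9))
E
```

```text
dist mm [ 274.5  155.  -134.6] turn deg [-5.000e-02  8.000e-02 -5.738e+01] rows 12
tx -0.16 ty -0.86 tz 0.37 | ax -0.000 ay 0.000 az -0.083
tx -0.09 ty -0.87 tz 0.37 | ax -0.000 ay 0.000 az -0.083
tx -0.02 ty -0.88 tz 0.37 | ax -0.000 ay 0.000 az -0.083
tx 0.06 ty -0.87 tz 0.37 | ax -0.000 ay 0.000 az -0.083
tx 0.13 ty -0.87 tz 0.37 | ax -0.000 ay 0.000 az -0.083
tx 0.20 ty -0.85 tz 0.37 | ax -0.000 ay 0.000 az -0.083
tx 0.27 ty -0.83 tz 0.37 | ax -0.000 ay 0.000 az -0.083
tx 0.34 ty -0.81 tz 0.37 | ax -0.000 ay 0.000 az -0.083
tx 0.40 ty -0.78 tz 0.37 | ax -0.000 ay 0.000 az -0.083
tx 0.47 ty -0.74 tz 0.37 | ax -0.000 ay 0.000 az -0.083
tx 0.53 ty -0.70 tz 0.37 | ax -0.000 ay 0.000 az -0.083
tx 0.58 ty -0.65 tz 0.37 | ax -0.000 ay 0.000 az -0.083
```

arm_command([
  {"tx": -0.16, "ty": -0.86, "tz": 0.37, "az": -0.083},
  {"tx": -0.09, "ty": -0.87, "tz": 0.37, "az": -0.083},
  {"tx": -0.02, "ty": -0.88, "tz": 0.37, "az": -0.083},
  {"tx": 0.06, "ty": -0.87, "tz": 0.37, "az": -0.083},
  {"tx": 0.13, "ty": -0.87, "tz": 0.37, "az": -0.083},
  {"tx": 0.2, "ty": -0.85, "tz": 0.37, "az": -0.083},
  {"tx": 0.27, "ty": -0.83, "tz": 0.37, "az": -0.083},
  {"tx": 0.34, "ty": -0.81, "tz": 0.37, "az": -0.083},
], force=100)

```text
invalid input
```

```bash
python3 - <<'E'
from h import *
from plant import readout
plan(readout.observe(),[.459,-.3892,.12],toolR(-13.9))
E
```

```text
dist mm [ 274.5  155.  -124.6] turn deg [-5.000e-02  8.000e-02 -5.738e+01] rows 12
tx -0.16 ty -0.86 tz 0.35 | ax -0.000 ay 0.000 az -0.083
tx -0.09 ty -0.87 tz 0.35 | ax -0.000 ay 0.000 az -0.083
tx -0.02 ty -0.88 tz 0.35 | ax -0.000 ay 0.000 az -0.083
tx 0.06 ty -0.87 tz 0.35 | ax -0.000 ay 0.000 az -0.083
tx 0.13 ty -0.87 tz 0.35 | ax -0.000 ay 0.000 az -0.083
tx 0.20 ty -0.85 tz 0.35 | ax -0.000 ay 0.000 az -0.083
tx 0.27 ty -0.83 tz 0.35 | ax -0.000 ay 0.000 az -0.083
tx 0.34 ty -0.81 tz 0.35 | ax -0.000 ay 0.000 az -0.083
tx 0.40 ty -0.78 tz 0.35 | ax -0.000 ay 0.000 az -0.083
tx 0.47 ty -0.74 tz 0.35 | ax -0.000 ay 0.000 az -0.083
tx 0.53 ty -0.70 tz 0.35 | ax -0.000 ay 0.000 az -0.083
tx 0.58 ty -0.65 tz 0.35 | ax -0.000 ay 0.000 az -0.083
```

arm_command([
  {"tx": -0.16, "ty": -0.86, "tz": 0.35, "ax": 0, "ay": 0, "az": -0.083, "claw": 0},
  {"tx": -0.09, "ty": -0.87, "tz": 0.35, "ax": 0, "ay": 0, "az": -0.083, "claw": 0},
  {"tx": -0.02, "ty": -0.88, "tz": 0.35, "ax": 0, "ay": 0, "az": -0.083, "claw": 0},
  {"tx": 0.06, "ty": -0.87, "tz": 0.35, "ax": 0, "ay": 0, "az": -0.083, "claw": 0},
  {"tx": 0.13, "ty": -0.87, "tz": 0.35, "ax": 0, "ay": 0, "az": -0.083, "claw": 0},
  {"tx": 0.2, "ty": -0.85, "tz": 0.35, "ax": 0, "ay": 0, "az": -0.083, "claw": 0},
  {"tx": 0.27, "ty": -0.83, "tz": 0.35, "ax": 0, "ay": 0, "az": -0.083, "claw": 0},
  {"tx": 0.34, "ty": -0.81, "tz": 0.35, "ax": 0, "ay": 0, "az": -0.083, "claw": 0},
], force=100)

```text
t: 0.77
tcp_pos: [0.3689, -0.4386, 0.156]
tool_rot: [0.961, -0.276, -0.001, 0.001]
contact_force: [0.4, -0.4, 0.2]
width: 0.999
```

```bash
python3 - <<'E'
from h import *
from plant import readout
s=readout.observe();print(s["t"])
plan(s,[.459,-.3892,.12],toolR(-13.9))
E
```

```text
0.7667
dist mm [ 90.1  49.4 -36. ] turn deg [  0.11   0.15 -18.12] rows 4
tx 0.42 ty -0.75 tz 0.30 | ax 0.000 ay 0.001 az -0.079
tx 0.48 ty -0.71 tz 0.30 | ax 0.000 ay 0.001 az -0.079
tx 0.53 ty -0.67 tz 0.30 | ax 0.000 ay 0.001 az -0.079
tx 0.58 ty -0.63 tz 0.30 | ax 0.000 ay 0.001 az -0.079
```

arm_command([
  {"tx": 0.42, "ty": -0.75, "tz": 0.3, "ax": 0, "ay": 0.001, "az": -0.079, "claw": 0},
  {"tx": 0.48, "ty": -0.71, "tz": 0.3, "ax": 0, "ay": 0.001, "az": -0.079, "claw": 0},
  {"tx": 0.53, "ty": -0.67, "tz": 0.3, "ax": 0, "ay": 0.001, "az": -0.079, "claw": 0},
  {"tx": 0.58, "ty": -0.63, "tz": 0.3, "ax": 0, "ay": 0.001, "az": -0.079, "claw": 0},
  {"tx": 0, "ty": 0, "tz": 0, "ax": 0, "ay": 0, "az": 0, "claw": 0},
])

```text
t: 1.18
tcp_pos: [0.4645, -0.3813, 0.1133]
tool_rot: [0.994, -0.11, -0.002, -0.002]
contact_force: [0.1, 0.6, -0.1]
width: 1.0
```

```bash
python3 - <<'E'
from h import *
from plant import readout,cams
s=readout.observe();print(s["t"],s["tcp_pos"])
c=cams.calibration("wrist"); p,d=cams.capture("wrist"); cv2.imwrite("pics/w1.png",p[:,:,::-1]); np.savez("pics/w1.npz",p=p,d=d,R=c["R"],t=c["t"]); print(c)
plan(s,[.459,-.3892,.032],toolR(-13.9))
E
```

```text
1.1833 [ 0.46447566 -0.38126562  0.11334174]
{'vertical_fov': 62.585096520867936, 'cx': 319.66562871064303, 'cy': 242.47288675028386, 'R': array([[ 0.97562707, -0.21939772, -0.00405781],
       [-0.20931581, -0.93602698,  0.28291408],
       [-0.06586892, -0.27516927, -0.95913667]]), 't': array([-0.5358743 , -0.26025919,  0.17910206])}
dist mm [ -5.5  -7.9 -81.3] turn deg [-0.18  0.26  1.28] rows 3
tx -0.04 ty 0.10 tz 0.90 | ax -0.001 ay 0.002 az 0.007
tx -0.04 ty 0.10 tz 0.90 | ax -0.001 ay 0.002 az 0.007
tx -0.04 ty 0.10 tz 0.90 | ax -0.001 ay 0.002 az 0.007
```

View pics/w1.png

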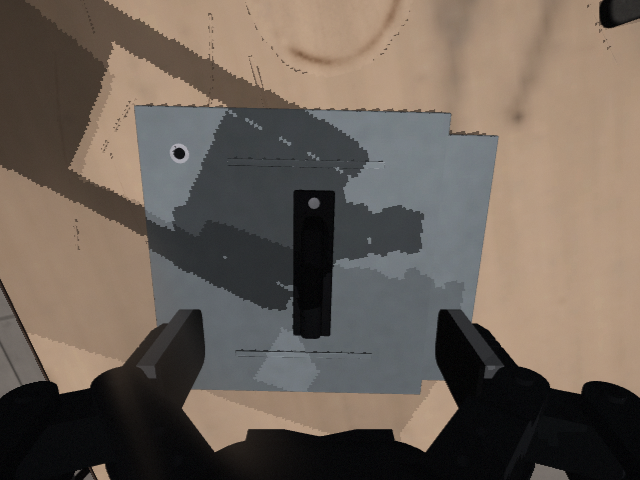

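```bash
python3 - <<'E'
from h import *
from plant import cams
c=cams.calibration("wrist"); z=np.load("pics/w1.npz"); c["R"],c["t"]=z["R"],z["t"]
q=np.array([ray(c,u,v,.016) for u,v in((294,191),(335,191),(331,338),(294,338))])*1000
print(q[:,:2], q.mean(0), np.linalg.norm(np.roll(q,1,0)-q,axis=1))
q=np.array([ray(c,u,v,.013) for u,v in((135,106),(450,113),(498,137))])*1000; print(q)
E
```

```text
[[ 456.85720205 -343.59082403]
 [ 479.97642717 -348.77422446]
 [ 457.5575827  -441.46471433]
 [ 434.21636413 -436.2732712 ]] [ 457.15189401 -392.52575851   16.        ] [95.40777513 23.693168   95.36315588 23.91157809]
[[ 381.97086509 -278.95047991   13.        ]
 [ 551.13812994 -320.78416886   13.        ]
 [ 575.80078675 -339.48932866   13.        ]]
```

```bash
python3 - <<'E'
from h import *
from plant import readout
plan(readout.observe(),[.4582,-.391,.050],toolR(-13.9),5)
E
```

```text
dist mm [ -4.8  -8.8 -63.9] turn deg [-0.12  0.31  1.14] rows 5
tx -0.02 ty 0.07 tz 0.43 | ax -0.000 ay 0.001 az 0.004
tx -0.02 ty 0.06 tz 0.43 | ax -0.000 ay 0.001 az 0.004
tx -0.02 ty 0.06 tz 0.43 | ax -0.000 ay 0.001 az 0.004
tx -0.02 ty 0.06 tz 0.43 | ax -0.000 ay 0.001 az 0.004
tx -0.02 ty 0.06 tz 0.43 | ax -0.000 ay 0.001 az 0.004
```

arm_command([
  {"tx": -0.02, "ty": 0.07, "tz": 0.43, "ax": 0, "ay": 0.001, "az": 0.004, "claw": 0},
  {"tx": -0.02, "ty": 0.06, "tz": 0.43, "ax": 0, "ay": 0.001, "az": 0.004, "claw": 0},
  {"tx": -0.02, "ty": 0.06, "tz": 0.43, "ax": 0, "ay": 0.001, "az": 0.004, "claw": 0},
  {"tx": -0.02, "ty": 0.06, "tz": 0.43, "ax": 0, "ay": 0.001, "az": 0.004, "claw": 0},
  {"tx": -0.02, "ty": 0.06, "tz": 0.2, "ax": 0, "ay": 0.001, "az": 0.004, "claw": 0},
  {"tx": 0, "ty": 0, "tz": 0, "ax": 0, "ay": 0, "az": 0, "claw": 0},
  {"tx": 0, "ty": 0, "tz": 0, "ax": 0, "ay": 0, "az": 0, "claw": 0},
])

```text
t: 1.82
tcp_pos: [0.4539, -0.3939, 0.0557]
tool_rot: [0.992, -0.125, -0.001, 0.0]
contact_force: [-0.8, 1.0, 0.7]
width: 1.001
```

```bash
python3 - <<'E'
from h import *
from plant import readout
s=readout.observe(); print(s["tcp_pos"])
plan(s,[.4582,-.391,.032],toolR(-13.9),3)
E
```

```text
[ 0.4539123  -0.39388518  0.05571993]
dist mm [  4.3   2.9 -23.7] turn deg [ 0.03  0.06 -0.48] rows 3
tx 0.04 ty -0.04 tz 0.26 | ax 0.000 ay 0.000 az -0.003
tx 0.04 ty -0.04 tz 0.26 | ax 0.000 ay 0.000 az -0.003
tx 0.04 ty -0.04 tz 0.26 | ax 0.000 ay 0.000 az -0.003
```

arm_command([
  {"tx": 0.03, "ty": -0.02, "tz": 0.25, "ax": 0, "ay": 0, "az": -0.003, "claw": 0},
  {"tx": 0.03, "ty": -0.02, "tz": 0.25, "ax": 0, "ay": 0, "az": -0.002, "claw": 0},
  {"tx": 0.02, "ty": -0.02, "tz": 0.15, "ax": 0, "ay": 0, "az": -0.002, "claw": 0},
  {"tx": 0, "ty": 0, "tz": 0, "ax": 0, "ay": 0, "az": 0, "claw": 0},
  {"tx": 0, "ty": 0, "tz": 0, "ax": 0, "ay": 0, "az": 0, "claw": 0},
])

```text
t: 2.23
tcp_pos: [0.4574, -0.3941, 0.0368]
tool_rot: [0.993, -0.122, 0.001, 0.001]
contact_force: [0.0, 0.2, 0.6]
width: 1.002
```

```bash
python3 - <<'E'
from h import *
from plant import readout
s=readout.observe(); print(s["tcp_pos"])
plan(s,[.4582,-.391,.032],toolR(-13.9),1)
E
```

```text
[ 0.45744819 -0.39411348  0.03678498]
dist mm [ 0.8  3.1 -4.8] turn deg [ 0.15 -0.15 -0.12] rows 1
tx -0.00 ty -0.11 tz 0.16 | ax 0.003 ay -0.003 az -0.002
```

arm_command([
  {"tx": 0, "ty": -0.08, "tz": 0.1, "ax": 0.002, "ay": -0.002, "az": -0.001, "claw": 60},
  {"tx": 0, "ty": 0, "tz": 0.05, "ax": 0, "ay": 0, "az": 0, "claw": 120},
  {"tx": 0, "ty": 0, "tz": 0, "ax": 0, "ay": 0, "az": 0, "claw": 180},
  {"tx": 0, "ty": 0, "tz": 0, "ax": 0, "ay": 0, "az": 0, "claw": 255},
  {"tx": 0, "ty": 0, "tz": 0, "ax": 0, "ay": 0, "az": 0, "claw": 255},
  {"tx": 0, "ty": 0, "tz": 0, "ax": 0, "ay": 0, "az": 0, "claw": 255},
  {"tx": 0, "ty": 0, "tz": 0, "ax": 0, "ay": 0, "az": 0, "claw": 255},
  {"tx": 0, "ty": 0, "tz": 0, "ax": 0, "ay": 0, "az": 0, "claw": 255},
], force=110)

```text
t: 2.9
tcp_pos: [0.4586, -0.3914, 0.0327]
tool_rot: [0.993, -0.121, 0.0, 0.001]
contact_force: [0.2, -0.3, -1.7]
width: 0.124
```

arm_command([
  {"tx": 0, "ty": 0, "tz": 0, "ax": 0, "ay": 0, "az": 0, "claw": 255},
  {"tx": 0, "ty": 0, "tz": -0.3, "ax": 0, "ay": 0, "az": 0, "claw": 255},
  {"tx": 0, "ty": 0, "tz": -0.7, "ax": 0, "ay": 0, "az": 0, "claw": 255},
  {"tx": 0, "ty": 0, "tz": -0.9, "ax": 0, "ay": 0, "az": 0, "claw": 255},
  {"tx": 0, "ty": 0, "tz": -0.9, "ax": 0, "ay": 0, "az": 0, "claw": 255},
  {"tx": 0, "ty": 0, "tz": -0.9, "ax": 0, "ay": 0, "az": 0, "claw": 255},
  {"tx": 0, "ty": 0, "tz": -0.5, "ax": 0, "ay": 0, "az": 0, "claw": 255},
  {"tx": 0, "ty": 0, "tz": -0.2, "ax": 0, "ay": 0, "az": 0, "claw": 255},
])

```text
t: 3.57
tcp_pos: [0.4558, -0.389, 0.1677]
tool_rot: [0.993, -0.121, -0.005, -0.003]
contact_force: [0.2, -0.4, -1.8]
width: 0.116
```

```bash
python3 - <<'E'
from h import *
from plant import readout,cams
s=readout.observe();print(s["t"],s["tcp_pos"],s["width"],s["contact_force"],s["wrist_torque"])
c=cams.calibration("wrist"); p,d=cams.capture("wrist"); cv2.imwrite("pics/w2.png",p[:,:,::-1]); np.savez("pics/w2.npz",p=p,d=d,R=c["R"],t=c["t"],tp=s["tcp_pos"],tr=s["tool_rot"])
plan(s,[.50,-.12,.19],toolR(6.74,5))
E
```

```text
3.5667 [ 0.45578914 -0.38904905  0.1677075 ] 0.11624202539791868 [ 0.1985591  -0.44768059 -1.84604371] [-0.03488693 -0.03587191  0.05883239]
dist mm [ 44.2 269.   22.3] turn deg [ -1.28  -4.43 -20.63] rows 10
tx -0.07 ty -0.91 tz -0.07 | ax -0.002 ay -0.008 az -0.036
tx -0.04 ty -0.91 tz -0.07 | ax -0.002 ay -0.008 az -0.036
tx -0.01 ty -0.91 tz -0.07 | ax -0.002 ay -0.008 az -0.036
tx 0.02 ty -0.91 tz -0.07 | ax -0.002 ay -0.008 az -0.036
tx 0.06 ty -0.91 tz -0.08 | ax -0.002 ay -0.008 az -0.036
tx 0.09 ty -0.90 tz -0.08 | ax -0.002 ay -0.008 az -0.036
tx 0.12 ty -0.90 tz -0.08 | ax -0.002 ay -0.008 az -0.036
tx 0.15 ty -0.90 tz -0.09 | ax -0.002 ay -0.008 az -0.036
tx 0.18 ty -0.89 tz -0.09 | ax -0.002 ay -0.008 az -0.036
tx 0.21 ty -0.88 tz -0.09 | ax -0.002 ay -0.008 az -0.036
```

View pics/w2.png

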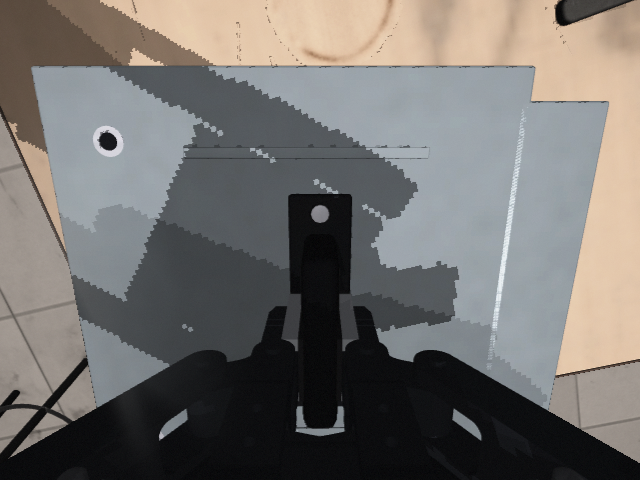

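```bash
cat >> h.py <<'E'
def cov(c,s_p,s_r,u,v,h):
    """pixel onto plane at height h in cover-like frame attached to the tool: x=tool x, y=-tool y, z=-tool z, z=0 at cover origin (TCP z .0327), x=0 at fin+15mm"""
    f,cx,cy=K(c); R0=Ro.from_quat(s_r)
    o=-c["R"].T@c["t"]; r=c["R"].T@np.array([(u-cx)/f,(v-cy)/f,1])
    M=np.diag([1,-1,-1.]); o=M@R0.inv().apply(o-s_p)+[-.015,0,.0327]; r=M@R0.inv().apply(r)
    return (o+r*(h-o[2])/r[2])*1000
E
python3 - <<'E'
from h import *
from plant import cams
c=cams.calibration("wrist"); z=np.load("pics/w2.npz"); c["R"],c["t"]=z["R"],z["t"]
for px in((33,67),(280,67),(534,67),(531,102),(608,102),(80,340),(560,364)): print(px,cov(c,z["tp"],z["tr"],*px,.013).round(1))
for px in((289,194),(352,194)): print("foot",cov(c,z["tp"],z["tr"],*px,.016).round(1))
P=pts(c,z["d"]); R0=Ro.from_quat(z["tr"])
for px in((60,90),(150,90),(400,90),(500,80),(500,150),(560,150),(560,300)):
    v=np.median(P[px[1]-3:px[1]+4,px[0]-3:px[0]+4].reshape(-1,3),0); q=R0.inv().apply(v-z["tp"])*[1,-1,-1]+[-.015,0,.0327]; print(px,(q*1000).round(1))
E
```

```text
(33, 67) [-115.2   90.9   13. ]
(280, 67) [-29.1  90.8  13. ]
(534, 67) [59.4 90.7 13. ]
(531, 102) [60.1 79.2 13. ]
(608, 102) [87.6 79.2 13. ]
(80, 340) [-117.6  -16.3   13. ]
(560, 364) [ 89.1 -28.4  13. ]
foot [-26.8  46.7  16. ]
foot [-3.3 46.7 16. ]
(60, 90) [-106.5   83.4   14.2]
(150, 90) [-74.9  83.2  14.2]
(400, 90) [12.9 83.2 14.3]
(500, 80) [47.7 86.4 14.2]
(500, 150) [50.6 62.6 14.2]
(560, 150) [72.7 62.5 14.2]
(560, 300) [83.2  2.5 13.9]
```

The cover is gripped, level and aligned with the tool: its left edge is at row 67, and cover y measures 90.8 against the expected 91.5. I'll move partway to look at the box with the wrist camera.

```bash
python3 - <<'E'
from h import *
from plant import readout,cams
plan(readout.observe(),[.55,-.27,.20],toolR(6.74,0))
E
```

```text
dist mm [ 93.8 119.5  31.5] turn deg [ -0.3    0.42 -20.66] rows 6
tx 0.34 ty -0.77 tz -0.18 | ax -0.001 ay 0.001 az -0.060
tx 0.39 ty -0.75 tz -0.18 | ax -0.001 ay 0.001 az -0.060
tx 0.43 ty -0.72 tz -0.18 | ax -0.001 ay 0.001 az -0.060
tx 0.48 ty -0.70 tz -0.18 | ax -0.001 ay 0.001 az -0.060
tx 0.52 ty -0.67 tz -0.18 | ax -0.001 ay 0.001 az -0.060
tx 0.56 ty -0.63 tz -0.18 | ax -0.001 ay 0.001 az -0.060
```

arm_command([
  {"tx": 0.34, "ty": -0.6, "tz": -0.18, "ax": 0, "ay": 0.001, "az": -0.06, "claw": 255},
  {"tx": 0.39, "ty": -0.75, "tz": -0.18, "ax": 0, "ay": 0.001, "az": -0.06, "claw": 255},
  {"tx": 0.43, "ty": -0.72, "tz": -0.18, "ax": 0, "ay": 0.001, "az": -0.06, "claw": 255},
  {"tx": 0.48, "ty": -0.7, "tz": -0.18, "ax": 0, "ay": 0.001, "az": -0.06, "claw": 255},
  {"tx": 0.52, "ty": -0.67, "tz": -0.1, "ax": 0, "ay": 0.001, "az": -0.06, "claw": 255},
  {"tx": 0.4, "ty": -0.4, "tz": 0, "ax": 0, "ay": 0.001, "az": -0.04, "claw": 255},
  {"tx": 0, "ty": 0, "tz": 0, "ax": 0, "ay": 0, "az": 0, "claw": 255},
  {"tx": 0, "ty": 0, "tz": 0, "ax": 0, "ay": 0, "az": 0, "claw": 255},
])

```text
t: 4.28
tcp_pos: [0.5427, -0.2757, 0.1859]
tool_rot: [0.998, 0.055, -0.006, -0.007]
contact_force: [-1.1, -0.2, -2.8]
width: 0.122
```

```bash
python3 - <<'E'
from h import *
from plant import readout,cams
s=readout.observe();print(s["t"],s["tcp_pos"],s["tool_rot"],s["joint_vel"])
c=cams.calibration("wrist"); p,d=cams.capture("wrist"); cv2.imwrite("pics/w3.png",p[:,:,::-1]); np.savez("pics/w3.npz",p=p,d=d,R=c["R"],t=c["t"],tp=s["tcp_pos"],tr=s["tool_rot"])
plan(s,[.55,-.27,.20],toolR(6.74,0))
E
```

```text
4.2833 [ 0.5427226  -0.27566736  0.18585333] [ 0.99843845  0.05511581 -0.0063229  -0.00655178] [ 0.02819313  0.01672991  0.0126068   0.01784138 -0.00799736 -0.00538338]
dist mm [ 7.3  5.7 14.1] turn deg [-0.79  0.68 -0.42] rows 1
tx 0.26 ty -0.17 tz -0.47 | ax -0.014 ay 0.012 az -0.007
```

View pics/w3.png

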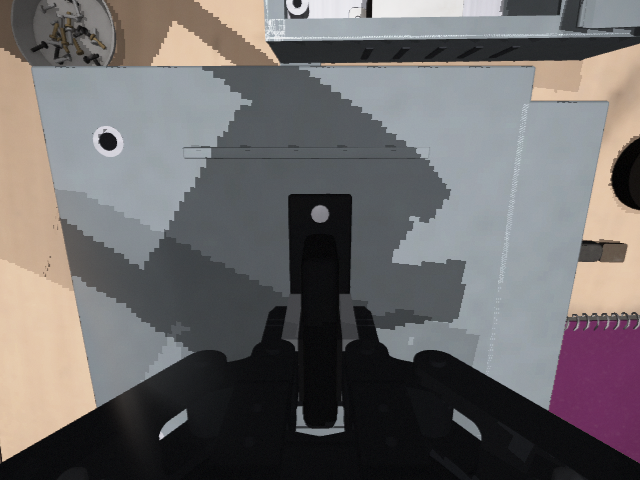

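```bash
python3 - <<'E'
from h import *
z=np.load("pics/w3.npz"); p=z["p"]
cv2.imwrite("pics/w3c.png",cv2.resize(p[0:75,240:400,::-1],None,fx=5,fy=5,interpolation=0))
cv2.imwrite("pics/w3d.png",cv2.resize(p[0:75,480:640,::-1],None,fx=5,fy=5,interpolation=0))
E
```

```text
(no output)
```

View pics/w3c.png

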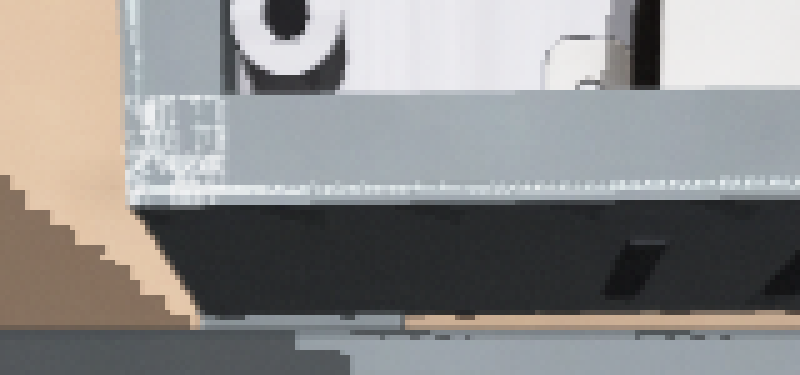

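View pics/w3d.png

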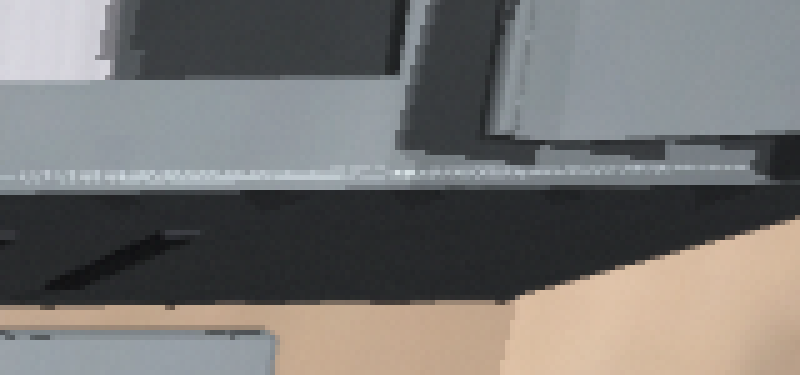

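```bash
python3 - <<'E'
from h import *
from plant import cams
c=cams.calibration("wrist"); z=np.load("pics/w3.npz"); c["R"],c["t"]=z["R"],z["t"]
a=ray(c,265.2,40.2,.075); b=ray(c,599.5,36.9,.075); m=ray(c,399.5,38.8,.075); l=ray(c,240+120/5-.5,0-.5,.075)
yaw=np.arctan2(*(b-a)[1::-1]); print(a,b,m,np.degrees(yaw),"front dir",l,np.degrees(np.arctan2(*(l-a)[1::-1]))-90)
p,d=z["p"],z["d"]; P=pts(c,d)
print("rim z",np.median(P[27:35,330:380,2]),np.median(P[20:33,500:540,2]))
for y in (np.radians(6.74),yaw):
    R=np.array([[np.cos(y),-np.sin(y)],[np.sin(y),np.cos(y)]]); print("origin",a[:2]+R@[.110,.085])
# flap free edge pixel
print("flap edge",[(ray(c,480+490/5-.5,130/5-.5,zz)).round(4).tolist() for zz in(.084,.087)], P[20,595:610].mean(0))
E
```

```text
[ 0.49760117 -0.16165362  0.075     ] [ 0.68056604 -0.14033782  0.075     ] [ 0.57157888 -0.1529975   0.075     ] 6.645123775018394 front dir [ 0.49524818 -0.14176365  0.075     ] 6.746746064765659
rim z 0.0761001259345854 0.07613273820970888
origin [ 0.59686501 -0.06433101]
origin [ 0.59702603 -0.06449551]
flap edge [[0.6621, -0.1387, 0.084], [0.6605, -0.1396, 0.087]] [ 0.67175754 -0.13602536  0.0878676 ]
```

```bash
cat >> h.py <<'E'
BX=np.array([.5972,-.0647]); BY=6.72
def tgt(xe,he,th):
    y=np.radians(BY); t=np.radians(th); r=np.array([.103*np.cos(t)-.0227*np.sin(t),0,-.103*np.sin(t)-.0227*np.cos(t)])
    q=np.array([xe,0,75+he])/1000-r
    return np.array([BX[0]+q[0]*np.cos(y),BX[1]+q[0]*np.sin(y),q[2]]),toolR(BY,th)
def where(s):
    p=np.array(s["tcp_pos"]); M=Ro.from_quat(s["tool_rot"]).as_matrix()@np.diag([1,-1,-1.])
    y=np.radians(BY); Rb=np.array([[np.cos(y),np.sin(y),0],[-np.sin(y),np.cos(y),0],[0,0,1]])
    f=lambda v:(Rb@(p+M@(np.array(v)/1000-[-.015,0,.0327])-[BX[0],BX[1],.075])*1000).round(1)
    B=Rb@M
    print("t",round(s["t"],2),"tongueL",f([88,80,10]),"tongueR",f([88,-80,10]),"frontflange bot L",f([-113,89,0]),"R",f([-113,-89,0]),"tilt",np.degrees(-B[2,0]).round(2),"roll",np.degrees(B[2,1]).round(2),"yaw",np.degrees(B[1,0]).round(2),"F",s["contact_force"].round(1),"T",s["wrist_torque"].round(2),"w",round(s["width"],3))
E
python3 - <<'E'
from h import *
from plant import readout
s=readout.observe();where(s);g=tgt(25,20,5);print(g[0])
plan(s,*g)
E
```

```text
t 4.33 tongueL [  24.4 -123.6   87.9] tongueR [  23.1 -283.6   85.6] frontflange bot L [-176.7 -112.9   80.4] R [-178.  -290.9   77.8] tilt 0.69 roll 0.83 yaw -0.44 F [ 0.  -0.  -2.5] T [ 0.03 -0.02 -0.06] w 0.121
[ 0.52208997 -0.07354998  0.12659066]
dist mm [-20.5 202.1 -59.1] turn deg [-0.85 -4.32 -0.41] rows 8
tx 0.01 ty -0.84 tz 0.26 | ax -0.002 ay -0.009 az -0.001
tx 0.01 ty -0.84 tz 0.26 | ax -0.002 ay -0.009 az -0.001
tx 0.02 ty -0.84 tz 0.25 | ax -0.002 ay -0.009 az -0.001
tx 0.02 ty -0.84 tz 0.25 | ax -0.002 ay -0.009 az -0.001
tx 0.02 ty -0.84 tz 0.25 | ax -0.002 ay -0.009 az -0.001
tx 0.03 ty -0.85 tz 0.25 | ax -0.002 ay -0.009 az -0.001
tx 0.03 ty -0.85 tz 0.25 | ax -0.002 ay -0.009 az -0.001
tx 0.03 ty -0.85 tz 0.25 | ax -0.002 ay -0.009 az -0.001
```

arm_command([
  {"tx": 0, "ty": -0.5, "tz": 0.05, "ax": -0.002, "ay": -0.01, "az": -0.001, "claw": 255},
  {"tx": 0, "ty": -0.85, "tz": 0.05, "ax": -0.002, "ay": -0.01, "az": -0.001, "claw": 255},
  {"tx": 0, "ty": -0.9, "tz": 0.1, "ax": -0.002, "ay": -0.01, "az": -0.001, "claw": 255},
  {"tx": 0, "ty": -0.9, "tz": 0.1, "ax": -0.002, "ay": -0.01, "az": -0.001, "claw": 255},
  {"tx": 0, "ty": -0.9, "tz": 0.1, "ax": -0.002, "ay": -0.01, "az": -0.001, "claw": 255},
  {"tx": 0, "ty": -0.9, "tz": 0.1, "ax": -0.002, "ay": -0.01, "az": -0.001, "claw": 255},
  {"tx": 0, "ty": -0.6, "tz": 0.1, "ax": -0.002, "ay": -0.01, "az": -0.001, "claw": 255},
  {"tx": 0, "ty": 0, "tz": 0, "ax": 0, "ay": 0, "az": 0, "claw": 255},
])

```text
t: 5.0
tcp_pos: [0.5161, -0.1132, 0.1626]
tool_rot: [0.998, 0.049, -0.047, 0.002]
contact_force: [0.7, -0.0, -3.1]
width: 0.12
```

```bash
python3 - <<'E'
from h import *
from plant import readout
s=readout.observe();where(s);g=tgt(25,20,5);print(g[0])
plan(s,*g,5)
E
```

```text
t 5.0 tongueL [15.7 39.3 55.2] tongueR [  12.6 -120.6   55.3] frontflange bot L [-185.1   52.3   64.3] R [-188.6 -125.7   64.4] tilt 5.44 roll -0.02 yaw -1.12 F [ 0.7 -0.  -3.1] T [-0.   -0.11 -0.07] w 0.12
[ 0.52208997 -0.07354998  0.12659066]
dist mm [  6.   39.7 -36. ] turn deg [-0.08  0.45 -1.12] rows 5
tx 0.09 ty -0.26 tz 0.23 | ax -0.000 ay 0.002 az -0.004
tx 0.09 ty -0.26 tz 0.23 | ax -0.000 ay 0.002 az -0.004
tx 0.09 ty -0.26 tz 0.23 | ax -0.000 ay 0.002 az -0.004
tx 0.09 ty -0.26 tz 0.23 | ax -0.000 ay 0.002 az -0.004
tx 0.09 ty -0.26 tz 0.23 | ax -0.000 ay 0.002 az -0.004
```

arm_command([
  {"tx": 0.05, "ty": -0.3, "tz": 0.12, "ax": 0, "ay": 0.002, "az": -0.004, "claw": 255},
  {"tx": 0.05, "ty": -0.3, "tz": 0.12, "ax": 0, "ay": 0.002, "az": -0.004, "claw": 255},
  {"tx": 0.05, "ty": -0.3, "tz": 0.12, "ax": 0, "ay": 0.002, "az": -0.004, "claw": 255},
  {"tx": 0.05, "ty": -0.25, "tz": 0.12, "ax": 0, "ay": 0.002, "az": -0.004, "claw": 255},
  {"tx": 0, "ty": -0.1, "tz": 0.1, "ax": 0, "ay": 0, "az": -0.003, "claw": 255},
  {"tx": 0, "ty": 0, "tz": 0, "ax": 0, "ay": 0, "az": 0, "claw": 255},
  {"tx": 0, "ty": 0, "tz": 0, "ax": 0, "ay": 0, "az": 0, "claw": 255},
])

```text
t: 5.58
tcp_pos: [0.5155, -0.076, 0.1417]
tool_rot: [0.997, 0.056, -0.044, 0.002]
contact_force: [0.1, -0.2, -2.6]
width: 0.119
```

```bash
python3 - <<'E'
from h import *
from plant import readout,cams
s=readout.observe();where(s)
plan(s,*tgt(25,8,5),4)
for n in("scene","wrist"):
    c=cams.calibration(n); p,d=cams.capture(n); cv2.imwrite(f"pics/{n}4.png",p[:,:,::-1]); np.savez(f"pics/{n}4.npz",p=p,d=d,R=c["R"],t=c["t"],tp=s["tcp_pos"],tr=s["tool_rot"])
cv2.imwrite("pics/s4.png",cv2.resize(cv2.imread("pics/scene4.png")[180:400,110:400],None,fx=2.7,fy=2.7,interpolation=cv2.INTER_CUBIC))
E
```

```text
t 5.58 tongueL [18.5 78.  35.1] tongueR [ 17.8 -82.   35. ] frontflange bot L [-182.5   87.8   42.7] R [-183.3  -90.2   42.7] tilt 5.02 roll 0.01 yaw -0.24 F [ 0.1 -0.2 -2.6] T [ 0.   -0.08 -0.  ] w 0.119
dist mm [  6.6   2.4 -27.1] turn deg [-0.04  0.03 -0.24] rows 4
tx 0.08 ty -0.01 tz 0.22 | ax -0.000 ay 0.000 az -0.001
tx 0.08 ty -0.01 tz 0.22 | ax -0.000 ay 0.000 az -0.001
tx 0.08 ty -0.01 tz 0.22 | ax -0.000 ay 0.000 az -0.001
tx 0.08 ty -0.01 tz 0.22 | ax -0.000 ay 0.000 az -0.001
```

View pics/s4.png

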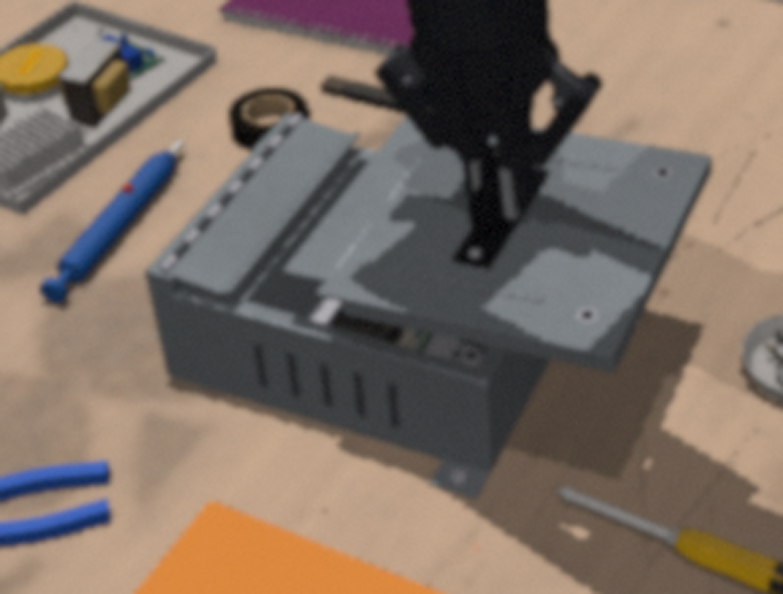

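View pics/wrist4.png

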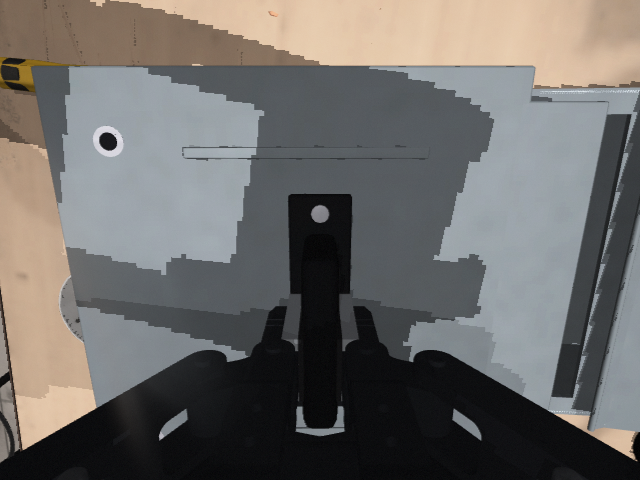

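The scene view shows the tilted cover hovering over the box, with the tongue short of the flap. In the wrist view the left rim's outer edge is near (590,89) and the right rim's near (570,412). I'll check that these are centred.

```bash
python3 - <<'E'
from h import *
from plant import cams
c=cams.calibration("wrist"); z=np.load("pics/wrist4.npz"); c["R"],c["t"]=z["R"],z["t"]
p=z["p"]; cv2.imwrite("pics/w4c.png",cv2.resize(p[80:110,520:640,::-1],None,fx=6,fy=6,interpolation=0)); cv2.imwrite("pics/w4d.png",cv2.resize(p[380:430,520:640,::-1],None,fx=6,fy=6,interpolation=0))
y=np.radians(BY); Rb=np.array([[np.cos(y),np.sin(y),0],[-np.sin(y),np.cos(y),0],[0,0,1]])
for px in((560,88.5),(600,89.5),(565,412)): print(px,(Rb@(ray(c,*px,.075)-[*BX,.075])*1000).round(1))
E
```

```text
(560, 88.5) [18.1 84.9  0. ]
(600, 89.5) [35.  84.3  0. ]
(565, 412) [ 48.  -84.6   0. ]
```

View pics/w4c.png

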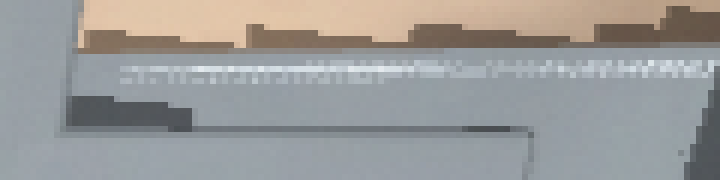

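View pics/w4d.png

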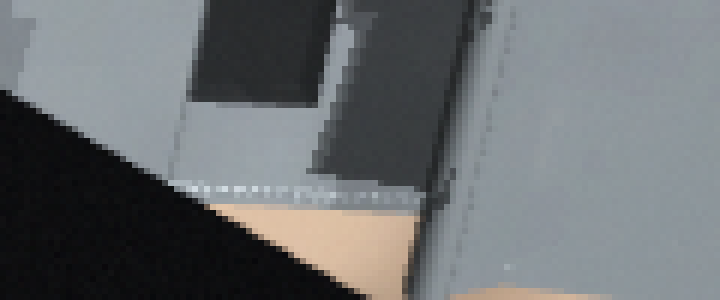

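arm_command([
  {"tx": 0.04, "ty": -0.02, "tz": 0.22, "ax": 0, "ay": 0, "az": -0.001, "claw": 255},
  {"tx": 0.04, "ty": -0.02, "tz": 0.22, "ax": 0, "ay": 0, "az": -0.001, "claw": 255},
  {"tx": 0.02, "ty": -0.02, "tz": 0.2, "ax": 0, "ay": 0, "az": -0.001, "claw": 255},
  {"tx": 0, "ty": 0, "tz": 0.1, "ax": 0, "ay": 0, "az": -0.001, "claw": 255},
  {"tx": 0, "ty": 0, "tz": 0, "ax": 0, "ay": 0, "az": 0, "claw": 255},
  {"tx": 0, "ty": 0, "tz": 0, "ax": 0, "ay": 0, "az": 0, "claw": 255},
])

```text
t: 6.18
tcp_pos: [0.5169, -0.0752, 0.117]
tool_rot: [0.997, 0.058, -0.043, 0.002]
contact_force: [-0.2, 0.0, -2.2]
width: 0.117
```

```bash
python3 - <<'E'
from h import *
from plant import readout,cams
s=readout.observe();where(s)
plan(s,*tgt(35,3,5),4)
E
```

```text
t 6.18 tongueL [19.8 78.8 10.5] tongueR [ 19.5 -81.2  10.5] frontflange bot L [-181.3   88.2   18. ] R [-181.6  -89.8   18. ] tilt 4.98 roll 0.0 yaw -0.1 F [-0.2  0.  -2.2] T [ 0.01 -0.09  0.03] w 0.117
dist mm [15.2  2.8 -7.5] turn deg [-0.01 -0.01 -0.1 ] rows 4
tx 0.13 ty -0.01 tz 0.05 | ax -0.000 ay -0.000 az -0.000
tx 0.13 ty -0.01 tz 0.05 | ax -0.000 ay -0.000 az -0.000
tx 0.13 ty -0.01 tz 0.05 | ax -0.000 ay -0.000 az -0.000
tx 0.13 ty -0.01 tz 0.05 | ax -0.000 ay -0.000 az -0.000
```

arm_command([
  {"tx": 0.13, "ty": -0.03, "tz": 0.07, "ax": 0, "ay": 0, "az": 0, "claw": 255},
  {"tx": 0.13, "ty": -0.02, "tz": 0.07, "ax": 0, "ay": 0, "az": 0, "claw": 255},
  {"tx": 0.13, "ty": -0.02, "tz": 0.05, "ax": 0, "ay": 0, "az": -0.001, "claw": 255},
  {"tx": 0.13, "ty": 0, "tz": 0.03, "ax": 0, "ay": 0, "az": -0.001, "claw": 255},
  {"tx": 0, "ty": 0, "tz": 0, "ax": 0, "ay": 0, "az": 0, "claw": 255},
  {"tx": 0, "ty": 0, "tz": 0, "ax": 0, "ay": 0, "az": 0, "claw": 255},
])

```text
t: 6.68
tcp_pos: [0.534, -0.071, 0.1086]
tool_rot: [0.997, 0.059, -0.043, 0.003]
contact_force: [-0.5, 0.0, -3.2]
width: 0.118
```

```bash
python3 - <<'E'
from h import *
from plant import readout,cams
s=readout.observe();where(s)
plan(s,*tgt(50,3,5),4)
E
```

```text
t 6.68 tongueL [37.2 81.2  2.1] tongueR [ 37.3 -78.8   2.2] frontflange bot L [-164.    90.1    9.3] R [-163.9  -87.9    9.4] tilt 4.9 roll -0.01 yaw 0.03 F [-0.5  0.  -3.2] T [-0.   -0.11 -0.02] w 0.118
dist mm [12.9  0.4  1. ] turn deg [ 0.01 -0.1   0.03] rows 4
tx 0.11 ty 0.01 tz -0.02 | ax 0.000 ay -0.000 az 0.000
tx 0.11 ty 0.01 tz -0.02 | ax 0.000 ay -0.000 az 0.000
tx 0.11 ty 0.01 tz -0.02 | ax 0.000 ay -0.000 az 0.000
tx 0.11 ty 0.01 tz -0.02 | ax 0.000 ay -0.000 az 0.000
```

arm_command([
  {"tx": 0.1, "ty": 0.02, "tz": -0.02, "ax": 0, "ay": 0, "az": 0, "claw": 255},
  {"tx": 0.1, "ty": 0.01, "tz": -0.02, "ax": 0, "ay": 0, "az": 0, "claw": 255},
  {"tx": 0.05, "ty": 0, "tz": 0, "ax": 0, "ay": 0, "az": 0, "claw": 255},
  {"tx": 0, "ty": 0, "tz": 0, "ax": 0, "ay": 0, "az": 0, "claw": 255},
  {"tx": 0, "ty": 0, "tz": 0, "ax": 0, "ay": 0, "az": 0, "claw": 255},
])

```text
t: 7.1
tcp_pos: [0.5428, -0.0711, 0.1095]
tool_rot: [0.997, 0.059, -0.042, 0.003]
contact_force: [0.5, 0.1, -2.3]
width: 0.12
```

```bash
python3 - <<'E'
from h import *
from plant import readout,cams
s=readout.observe();where(s)
plan(s,*tgt(58,2,5),4)
for n in("scene","wrist"):
    c=cams.calibration(n); p,d=cams.capture(n); cv2.imwrite(f"pics/{n}5.png",p[:,:,::-1]); np.savez(f"pics/{n}5.npz",p=p,d=d,R=c["R"],t=c["t"],tp=s["tcp_pos"],tr=s["tool_rot"])
cv2.imwrite("pics/s5.png",cv2.resize(cv2.imread("pics/scene5.png")[210:350,150:340],None,fx=4,fy=4,interpolation=cv2.INTER_CUBIC))
cv2.imwrite("pics/w5c.png",cv2.resize(p[60:440,480:640,::-1],None,fx=1.5,fy=1.5,interpolation=0))
E
```

```text
t 7.1 tongueL [45.9 80.1  3.1] tongueR [ 46.  -79.9   3.2] frontflange bot L [-155.3   89.    10.2] R [-155.2  -89.    10.2] tilt 4.86 roll -0.02 yaw 0.03 F [ 0.5  0.1 -2.3] T [-0.02 -0.1   0.06] w 0.12
dist mm [12.1  1.4 -0.9] turn deg [ 0.02 -0.14  0.03] rows 4
tx 0.10 ty 0.00 tz -0.00 | ax 0.000 ay -0.001 az 0.000
tx 0.10 ty 0.00 tz -0.00 | ax 0.000 ay -0.001 az 0.000
tx 0.10 ty 0.00 tz -0.00 | ax 0.000 ay -0.001 az 0.000
tx 0.10 ty 0.00 tz -0.00 | ax 0.000 ay -0.001 az 0.000
```

View pics/s5.png

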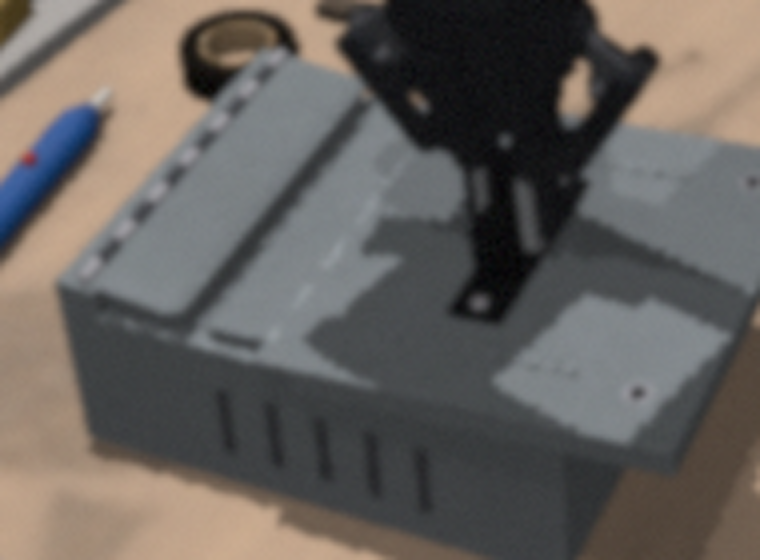

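View pics/w5c.png

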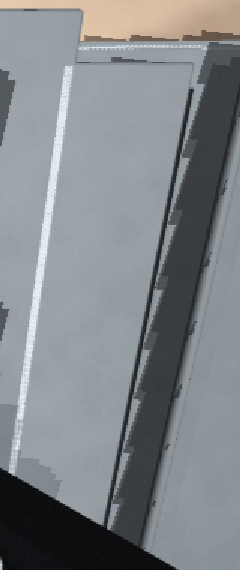

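The tongue sits just above the deck, parallel to the flap lip, with the side flanges outside the walls. I'll slide it in.

arm_command([
  {"tx": 0.1, "ty": 0, "tz": 0.01, "ax": 0, "ay": 0, "az": 0, "claw": 255},
  {"tx": 0.12, "ty": 0, "tz": 0.01, "ax": 0, "ay": 0, "az": 0, "claw": 255},
  {"tx": 0.12, "ty": 0, "tz": 0.01, "ax": 0, "ay": 0, "az": 0, "claw": 255},
  {"tx": 0.1, "ty": 0, "tz": 0, "ax": 0, "ay": 0, "az": 0, "claw": 255},
  {"tx": 0, "ty": 0, "tz": 0, "ax": 0, "ay": 0, "az": 0, "claw": 255},
  {"tx": 0, "ty": 0, "tz": 0, "ax": 0, "ay": 0, "az": 0, "claw": 255},
])

```text
t: 7.7
tcp_pos: [0.5569, -0.0694, 0.1072]
tool_rot: [0.997, 0.059, -0.042, 0.003]
contact_force: [-0.5, 0.9, -3.0]
width: 0.12
```

```bash
python3 - <<'E'
from h import *
from plant import readout,cams
s=readout.observe();where(s)
plan(s,*tgt(76,1.2,5),5)
E
```

```text
t 7.7 tongueL [60.1 80.1  0.8] tongueR [ 60.2 -79.9   0.9] frontflange bot L [-141.    89.     7.9] R [-140.9  -89.     8. ] tilt 4.86 roll -0.02 yaw 0.03 F [-0.5  0.9 -3. ] T [-0.01 -0.09  0.  ] w 0.12
dist mm [15.8  1.8  0.6] turn deg [ 0.02 -0.13  0.03] rows 5
tx 0.11 ty 0.00 tz -0.01 | ax 0.000 ay -0.000 az 0.000
tx 0.11 ty 0.00 tz -0.01 | ax 0.000 ay -0.000 az 0.000
tx 0.11 ty 0.00 tz -0.01 | ax 0.000 ay -0.000 az 0.000
tx 0.11 ty 0.00 tz -0.01 | ax 0.000 ay -0.000 az 0.000
tx 0.11 ty 0.00 tz -0.01 | ax 0.000 ay -0.000 az 0.000
```

arm_command([
  {"tx": 0.11, "ty": 0, "tz": -0.01, "ax": 0, "ay": 0, "az": 0, "claw": 255},
  {"tx": 0.12, "ty": 0, "tz": -0.01, "ax": 0, "ay": 0, "az": 0, "claw": 255},
  {"tx": 0.12, "ty": 0, "tz": -0.01, "ax": 0, "ay": 0, "az": 0, "claw": 255},
  {"tx": 0.12, "ty": 0, "tz": -0.01, "ax": 0, "ay": 0, "az": 0, "claw": 255},
  {"tx": 0, "ty": 0, "tz": 0, "ax": 0, "ay": 0, "az": 0, "claw": 255},
  {"tx": 0, "ty": 0, "tz": 0, "ax": 0, "ay": 0, "az": 0, "claw": 255},
])

```text
t: 8.2
tcp_pos: [0.5727, -0.0675, 0.1071]
tool_rot: [0.997, 0.059, -0.042, 0.003]
contact_force: [-0.5, 0.5, -1.8]
width: 0.117
```

```bash
python3 - <<'E'
from h import *
from plant import readout,cams
s=readout.observe();where(s)
plan(s,*tgt(86,1,5),4)
n="scene"
p,d=cams.capture(n); cv2.imwrite(f"pics/{n}6.png",p[:,:,::-1])
cv2.imwrite("pics/s6.png",cv2.resize(cv2.imread("pics/scene6.png")[210:350,150:340],None,fx=4,fy=4,interpolation=cv2.INTER_CUBIC))
E
```

```text
t 8.2 tongueL [76.  80.2  0.7] tongueR [ 76.1 -79.8   0.7] frontflange bot L [-125.1   89.1    7.8] R [-125.   -88.9    7.8] tilt 4.86 roll -0.02 yaw 0.03 F [-0.5  0.5 -1.8] T [ 0.07 -0.08 -0.04] w 0.117
dist mm [10.   1.1  0.5] turn deg [ 0.02 -0.13  0.03] rows 4
tx 0.08 ty 0.00 tz -0.01 | ax 0.000 ay -0.001 az 0.000
tx 0.08 ty 0.00 tz -0.01 | ax 0.000 ay -0.001 az 0.000
tx 0.08 ty 0.00 tz -0.01 | ax 0.000 ay -0.001 az 0.000
tx 0.08 ty 0.00 tz -0.01 | ax 0.000 ay -0.001 az 0.000
```

View pics/s6.png

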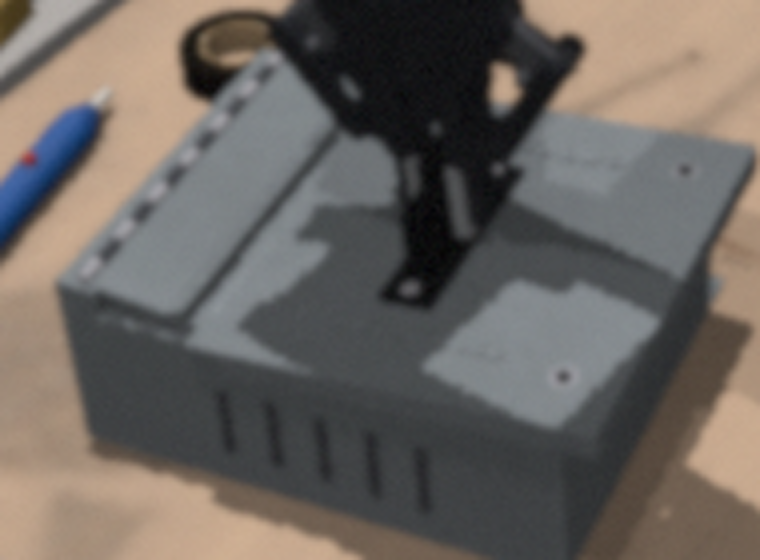

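The tongue is well under the flap (76 mm in box x) and the flap has not moved. I'll push on to the stop, watching the force.

arm_command([
  {"tx": 0.1, "ty": 0, "tz": -0.01, "ax": 0, "ay": 0, "az": 0, "claw": 255},
  {"tx": 0.1, "ty": 0, "tz": -0.01, "ax": 0, "ay": 0, "az": 0, "claw": 255},
  {"tx": 0.1, "ty": 0, "tz": -0.01, "ax": 0, "ay": 0, "az": 0, "claw": 255},
  {"tx": 0.06, "ty": 0, "tz": 0, "ax": 0, "ay": 0, "az": 0, "claw": 255},
  {"tx": 0, "ty": 0, "tz": 0, "ax": 0, "ay": 0, "az": 0, "claw": 255},
])

```text
t: 8.67
tcp_pos: [0.5843, -0.0661, 0.1071]
tool_rot: [0.997, 0.059, -0.042, 0.003]
contact_force: [0.8, 0.4, -2.5]
width: 0.118
```

```bash
python3 - <<'E'
from h import *
from plant import readout,cams
s=readout.observe();where(s)
E
```

```text
t 8.67 tongueL [87.7 80.1  0.7] tongueR [ 87.8 -79.9   0.8] frontflange bot L [-113.4   89.1    7.8] R [-113.3  -88.9    7.8] tilt 4.86 roll -0.02 yaw 0.02 F [ 0.8  0.4 -2.5] T [-0.02 -0.1  -0.05] w 0.118
```

arm_command([
  {"tx": 0.06, "ty": 0, "tz": 0, "ax": 0, "ay": 0, "az": 0, "claw": 255},
  {"tx": 0.06, "ty": 0, "tz": 0, "ax": 0, "ay": 0, "az": 0, "claw": 255},
  {"tx": 0, "ty": 0, "tz": 0, "ax": 0, "ay": 0, "az": 0, "claw": 255},
])

```text
t: 8.92
tcp_pos: [0.5876, -0.0658, 0.1067]
tool_rot: [0.997, 0.059, -0.043, 0.003]
contact_force: [-0.9, 0.2, -2.0]
width: 0.121
```

```bash
python3 - <<'E'
from h import *
from plant import readout,cams
s=readout.observe();where(s)
E
```

```text
t 8.92 tongueL [90.9 80.1  0.1] tongueR [ 91.  -79.9   0.2] frontflange bot L [-110.2   88.9    7.6] R [-110.1  -89.1    7.6] tilt 4.96 roll -0.02 yaw 0.03 F [-0.9  0.2 -2. ] T [ 0.   -0.01  0.05] w 0.121
```

arm_command([
  {"tx": 0.05, "ty": 0, "tz": 0, "ax": 0, "ay": 0, "az": 0, "claw": 255},
  {"tx": 0.04, "ty": 0, "tz": 0, "ax": 0, "ay": 0, "az": 0, "claw": 255},
])

```text
t: 9.08
tcp_pos: [0.5878, -0.0658, 0.1067]
tool_rot: [0.997, 0.059, -0.046, 0.003]
contact_force: [-4.9, -1.3, 2.3]
width: 0.12
```

```bash
python3 - <<'E'
from h import *
from plant import readout,cams
s=readout.observe();where(s)
E
```

```text
t 9.08 tongueL [90.9 80.1 -0.5] tongueR [ 91.  -79.9  -0.5] frontflange bot L [-110.2   88.9    8.2] R [-110.   -89.1    8.2] tilt 5.32 roll -0.01 yaw 0.06 F [-4.9 -1.3  2.3] T [-0.04  0.44  0.03] w 0.12
```

```bash
python3 - <<'E'
from h import *
from plant import readout,cams
s=readout.observe()
plan(s,*tgt(88.5,.5,5),2)
g=tgt(88.5,.5,5); s2=dict(tcp_pos=g[0],tool_rot=g[1].as_quat()); plan(s2,*tgt(88.5,.3,2.5),5)
E
```

```text
dist mm [-2.6 -0.3  0.4] turn deg [0.02 0.33 0.06] rows 2
tx -0.04 ty -0.00 tz -0.00 | ax 0.000 ay 0.003 az 0.001
tx -0.04 ty -0.00 tz -0.00 | ax 0.000 ay 0.003 az 0.001
dist mm [-1.3 -0.2 -4.6] turn deg [ 0.   2.5 -0. ] rows 5
tx -0.01 ty -0.00 tz 0.03 | ax 0.000 ay 0.009 az 0.000
tx -0.01 ty -0.00 tz 0.03 | ax 0.000 ay 0.009 az -0.000
tx -0.01 ty -0.00 tz 0.03 | ax -0.000 ay 0.009 az 0.000
tx -0.01 ty -0.00 tz 0.03 | ax 0.000 ay 0.009 az -0.000
tx -0.01 ty -0.00 tz 0.03 | ax -0.000 ay 0.009 az 0.000
```

arm_command([
  {"tx": -0.05, "ty": 0, "tz": -0.01, "ax": 0, "ay": 0.003, "az": 0, "claw": 255},
  {"tx": -0.05, "ty": 0, "tz": -0.01, "ax": 0, "ay": 0.003, "az": 0, "claw": 255},
  {"tx": 0, "ty": 0, "tz": 0, "ax": 0, "ay": 0, "az": 0, "claw": 255},
  {"tx": 0, "ty": 0, "tz": 0, "ax": 0, "ay": 0, "az": 0, "claw": 255},
], force=120)

```text
t: 9.42
tcp_pos: [0.5861, -0.066, 0.1077]
tool_rot: [0.997, 0.059, -0.041, 0.002]
contact_force: [0.2, 0.9, -2.1]
width: 0.115
```

```bash
python3 - <<'E'
from h import *
from plant import readout,cams
s=readout.observe();where(s)
plan(s,*tgt(88.5,.3,2.5),5)
E
```

```text
t 9.42 tongueL [89.5 80.1  1.6] tongueR [ 89.6 -79.9   1.6] frontflange bot L [-111.6   89.     8.2] R [-111.5  -89.     8.2] tilt 4.72 roll -0.01 yaw 0.03 F [ 0.2  0.9 -2.1] T [-0.02 -0.1   0.02] w 0.115
dist mm [-2.2 -0.3 -5.2] turn deg [0.01 2.23 0.03] rows 5
tx -0.01 ty 0.00 tz 0.04 | ax 0.000 ay 0.008 az 0.000
tx -0.01 ty 0.00 tz 0.04 | ax 0.000 ay 0.008 az 0.000
tx -0.01 ty 0.00 tz 0.04 | ax 0.000 ay 0.008 az 0.000
tx -0.01 ty 0.00 tz 0.04 | ax 0.000 ay 0.008 az 0.000
tx -0.01 ty 0.00 tz 0.04 | ax 0.000 ay 0.008 az 0.000
```

arm_command([
  {"tx": -0.02, "ty": 0, "tz": 0.05, "ax": 0, "ay": 0.009, "az": 0, "claw": 255},
  {"tx": -0.02, "ty": 0, "tz": 0.05, "ax": 0, "ay": 0.009, "az": 0, "claw": 255},
  {"tx": -0.02, "ty": 0, "tz": 0.05, "ax": 0, "ay": 0.009, "az": 0, "claw": 255},
  {"tx": -0.01, "ty": 0, "tz": 0.04, "ax": 0, "ay": 0.008, "az": 0, "claw": 255},
  {"tx": 0, "ty": 0, "tz": 0, "ax": 0, "ay": 0, "az": 0, "claw": 255},
  {"tx": 0, "ty": 0, "tz": 0, "ax": 0, "ay": 0, "az": 0, "claw": 255},
])

```text
t: 9.92
tcp_pos: [0.5843, -0.0662, 0.1018]
tool_rot: [0.998, 0.059, -0.02, 0.001]
contact_force: [0.5, 0.7, -2.0]
width: 0.118
```

```bash
python3 - <<'E'
from h import *
from plant import readout,cams
s=readout.observe();where(s)
plan(s,*tgt(88.3,.3,0),6)
E
```

```text
t 9.92 tongueL [88.9 80.1 -0.2] tongueR [ 89.  -79.9  -0.1] frontflange bot L [-112.3   89.    -1.9] R [-112.3  -89.    -1.8] tilt 2.35 roll -0.02 yaw 0.02 F [ 0.5  0.7 -2. ] T [-0.05 -0.09  0.  ] w 0.118
dist mm [-1.7 -0.3 -3.8] turn deg [0.02 2.35 0.02] rows 6
tx -0.01 ty 0.00 tz 0.02 | ax 0.000 ay 0.007 az 0.000
tx -0.01 ty 0.00 tz 0.02 | ax 0.000 ay 0.007 az 0.000
tx -0.01 ty 0.00 tz 0.02 | ax 0.000 ay 0.007 az 0.000
tx -0.01 ty 0.00 tz 0.02 | ax 0.000 ay 0.007 az 0.000
tx -0.01 ty 0.00 tz 0.02 | ax 0.000 ay 0.007 az 0.000
tx -0.01 ty 0.00 tz 0.02 | ax 0.000 ay 0.007 az 0.000
```

arm_command([
  {"tx": -0.01, "ty": 0, "tz": 0.03, "ax": 0, "ay": 0.01, "az": 0, "claw": 255},
  {"tx": -0.01, "ty": 0, "tz": 0.03, "ax": 0, "ay": 0.01, "az": 0, "claw": 255},
  {"tx": -0.01, "ty": 0, "tz": 0.03, "ax": 0, "ay": 0.01, "az": 0, "claw": 255},
  {"tx": 0, "ty": 0, "tz": 0.03, "ax": 0, "ay": 0.01, "az": 0, "claw": 255},
  {"tx": 0, "ty": 0, "tz": 0.02, "ax": 0, "ay": 0.005, "az": 0, "claw": 255},
  {"tx": 0, "ty": 0, "tz": 0, "ax": 0, "ay": 0, "az": 0, "claw": 255},
])

```text
t: 10.42
tcp_pos: [0.5837, -0.0663, 0.0995]
tool_rot: [0.998, 0.059, 0.005, 0.0]
contact_force: [-0.5, 0.7, 2.7]
width: 0.118
```

```bash
python3 - <<'E'
from h import *
from plant import readout,cams
s=readout.observe();where(s)
plan(s,*tgt(88.3,0,0),4)
E
```

```text
t 10.42 tongueL [89.6 80.   2.8] tongueR [ 89.6 -80.    2.9] frontflange bot L [-111.3   88.9   -9.3] R [-111.2  -89.1   -9.2] tilt -0.59 roll -0.05 yaw 0.02 F [-0.5  0.7  2.7] T [ 0.1   0.36 -0.01] w 0.118
dist mm [-1.1 -0.1 -1.8] turn deg [ 0.05 -0.59  0.02] rows 4
tx -0.01 ty -0.00 tz 0.01 | ax 0.000 ay -0.003 az 0.000
tx -0.01 ty -0.00 tz 0.01 | ax 0.000 ay -0.003 az 0.000
tx -0.01 ty -0.00 tz 0.01 | ax 0.000 ay -0.003 az 0.000
tx -0.01 ty -0.00 tz 0.01 | ax 0.000 ay -0.003 az 0.000
```

arm_command([
  {"tx": -0.02, "ty": 0, "tz": 0.03, "ax": 0, "ay": -0.006, "az": 0, "claw": 255},
  {"tx": -0.02, "ty": 0, "tz": 0.03, "ax": 0, "ay": -0.004, "az": 0, "claw": 255},
  {"tx": 0, "ty": 0, "tz": 0.04, "ax": 0, "ay": 0, "az": 0, "claw": 255},
  {"tx": 0, "ty": 0, "tz": 0.06, "ax": 0, "ay": 0, "az": 0, "claw": 255},
])

```text
t: 10.75
tcp_pos: [0.5838, -0.0663, 0.0976]
tool_rot: [0.998, 0.059, 0.002, 0.001]
contact_force: [-7.9, 1.2, 24.9]
width: 0.121
```

```bash
python3 - <<'E'
from h import *
from plant import readout,cams
s=readout.observe();where(s)
E
```

```text
t 10.75 tongueL [89.6 79.9  0.2] tongueR [ 89.6 -80.1   0.4] frontflange bot L [-111.3   88.9  -10.5] R [-111.3  -89.1  -10.3] tilt -0.19 roll -0.07 yaw -0.0 F [-7.9  1.2 24.9] T [ 0.18  1.24 -0.08] w 0.121
```

arm_command([
  {"tx": -0.03, "ty": 0, "tz": 0.04, "ax": 0, "ay": -0.002, "az": 0, "claw": 255},
  {"tx": -0.02, "ty": 0, "tz": 0.04, "ax": 0, "ay": -0.002, "az": 0, "claw": 255},
  {"tx": 0, "ty": 0, "tz": 0.04, "ax": 0, "ay": 0, "az": 0, "claw": 255},
  {"tx": 0, "ty": 0, "tz": 0.04, "ax": 0, "ay": 0, "az": 0, "claw": 255},
])

```text
t: 11.08
tcp_pos: [0.5838, -0.0664, 0.0976]
tool_rot: [0.998, 0.059, 0.002, 0.001]
contact_force: [-1.8, 0.8, 10.5]
width: 0.115
```

```bash
python3 - <<'E'
from h import *
from plant import readout,cams
where(readout.observe())
for n in("scene","wrist","top"):
    p,d=cams.capture(n); cv2.imwrite(f"pics/{n}7.png",p[:,:,::-1]); np.savez(f"pics/{n}7.npz",p=p,d=d)
cv2.imwrite("pics/s7.png",cv2.resize(cv2.imread("pics/scene7.png")[210:350,150:340],None,fx=4,fy=4,interpolation=cv2.INTER_CUBIC))
c=cams.calibration("wrist"); z=np.load("pics/wrist7.npz"); P=pts(c,z["d"])
for px in((70,90),(150,90),(400,90),(480,80),(90,250)):
    print(px,(np.median(P[px[1]-4:px[1]+5,px[0]-4:px[0]+5].reshape(-1,3),0)*1000).round(1))
where(readout.observe())
E
```

```text
t 11.08 tongueL [89.6 79.9  0.2] tongueR [ 89.6 -80.1   0.5] frontflange bot L [-111.4   88.9  -10.6] R [-111.4  -89.1  -10.3] tilt -0.22 roll -0.11 yaw -0.01 F [-1.8  0.8 10.5] T [ 0.1   0.7  -0.05] w 0.115
(70, 90) [486.7   6.1  79.2]
(150, 90) [514.3   9.4  78.9]
(400, 90) [601.3  19.5  79.2]
(480, 80) [628.6  26.1  79.1]
(90, 250) [490.7 -52.6  79. ]
t 11.23 tongueL [89.6 79.8  0.2] tongueR [ 89.6 -80.2   0.5] frontflange bot L [-111.4   88.9  -10.6] R [-111.4  -89.1  -10.2] tilt -0.22 roll -0.11 yaw -0.01 F [-2.3  1.6 10.5] T [ 0.17  0.69 -0.06] w 0.122
```

View pics/s7.png

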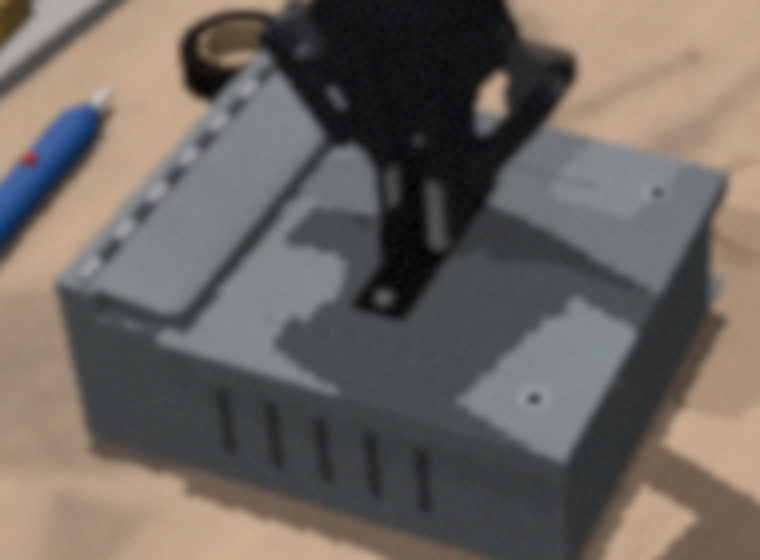

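View pics/wrist7.png

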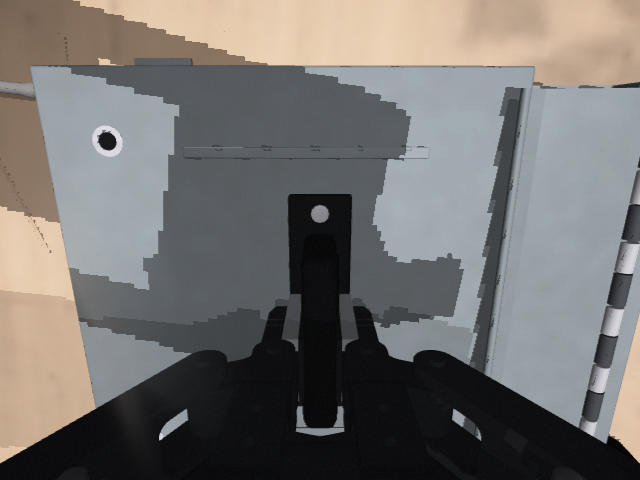

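View pics/top7.png

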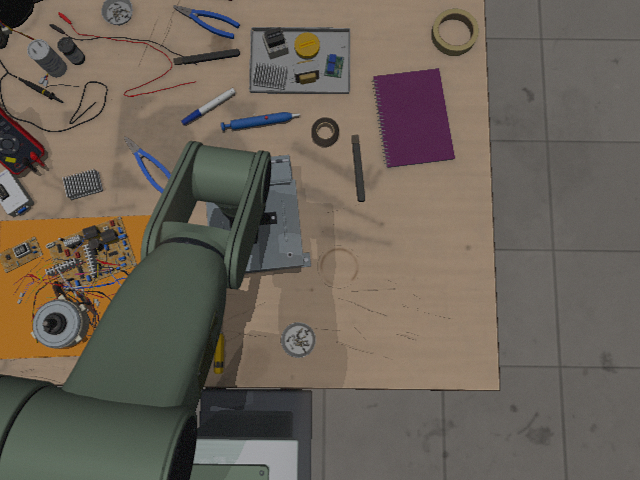

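The cover sits flat: the sheet top reads 79 mm at all five points, about 78 after the known 1 mm bias. The flap is closed and nothing else has moved. I'll press a little firmer and hold.

arm_command([
  {"tx": 0, "ty": 0, "tz": 0.05, "ax": 0, "ay": 0, "az": 0, "claw": 255},
  {"tx": 0, "ty": 0, "tz": 0.06, "ax": 0, "ay": 0, "az": 0, "claw": 255},
  {"tx": 0, "ty": 0, "tz": 0.06, "ax": 0, "ay": 0, "az": 0, "claw": 255},
])

```text
t: 11.48
tcp_pos: [0.5838, -0.0664, 0.0976]
tool_rot: [0.998, 0.059, 0.003, 0.001]
contact_force: [-3.1, 0.5, 13.7]
width: 0.119
```

```bash
python3 - <<'E'
from h import *
from plant import readout,cams
where(readout.observe())
for i in range(6): p,d=cams.capture("scene")
where(readout.observe())
E
```

```text
t 11.48 tongueL [89.6 79.8  0.3] tongueR [ 89.6 -80.2   0.7] frontflange bot L [-111.3   88.8  -10.8] R [-111.3  -89.2  -10.3] tilt -0.29 roll -0.14 yaw -0.0 F [-3.1  0.5 13.7] T [ 0.2   0.94 -0.06] w 0.119
t 11.78 tongueL [89.6 79.8  0.3] tongueR [ 89.6 -80.2   0.6] frontflange bot L [-111.3   88.8  -10.8] R [-111.4  -89.2  -10.3] tilt -0.29 roll -0.14 yaw -0.0 F [-3.3 -0.1 14.6] T [ 0.18  0.92 -0.1 ] w 0.12
```

```bash
python3 - <<'E'
from h import *
from plant import readout,workorder
print(workorder.job_done())
where(readout.observe())
E
```

```text
the job is handed in; nothing more can be done
None
the job is handed in; nothing more can be done
```

The cover is on the box and the arm is still holding it pressed flat; I handed the job in at about 11.8 s. I gripped the cover by its fin and tilted it 5° near end up. I slid its tongue under the flap to the stop, felt at x ≈ 91 mm with about 5 N. Then I eased it back about 1.5 mm and swung the near end down over the front and side walls.

**Last checks:**
- **Flatness:** the cover's top read 79 mm at five points, which is the expected 78 mm plus a camera bias of about 1 mm.
- **Position:** from the arm's pose, the plain edge is at x ≈ 89.6 mm, between home (88) and the stop (91). The front edge's inner face is at -111.3 mm, outside the wall at -110 mm.
- **Hold:** the force reading was steady at about 14 N over 0.3 s, roughly 17 N down on the box once the cover's weight is allowed for. The grip is set to 120 N.
- **Flap and bench:** the pictures show the flap at rest and nothing else moved as far as they show. The arm hides part of the final top view.

**What I could not confirm:**
- **Plunger:** I could not see or read it directly; that it is pushed in follows from the cover lying flat.
- **Camera agreement:** the top and wrist cameras differed by 1.5 to 3.5 mm in absolute position. I used relative measurements instead, and contact with the stop came where those predicted.
- **Tilt:** the tool pose reads 0.3° off level, but the depth readings show the cover flat, so I put this down to slight give in the grip.

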